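# Load the battery charger on the desk and start it

### The job

Fit every battery cell lying in the two desk trays into a bay of the charger, flat end on the spring and nub tucked under the lip, lying level and fully home. Only once all are in, take the stylus from its stand, press the recessed start button fully down with it and let it spring back, then stand the stylus upright in its stand again, tip down. Leave the other things on the desk where they are.

Things in the scene. Friction and masses are not known exactly. Their poses are not given: they have to be found in the camera images.
- charger: Grey battery charger fixed to the desk, 285 mm along its y, x from -44 to +60 mm. Origin on its underside, z up. Four bays along x, centred at y = -66, -6, +54, +114 mm; floor at z = 20 mm, with two ribs 5 mm high, 25 mm apart. Seated cell: axis level at z = 36.5 mm along x, nub to -x, its origin at x = -3.5 mm; 27 mm free between seated cells. Black panel with the button at the -y end
- bay0_contact (a point): Bay 0: where the middle of a seated nub's face rests on the contact wall (charger x = -34, y = -66, z = 36.5 mm); axes as the charger's. Above it a rigid lip, z = 43 to 47 mm, overhangs 3.4 mm to +x. Opposite, a spring plate 18 x 18 mm, centre z = 36.5, face at x = 23 mm slack, 27 seated, 36 at most; 500 N/m. Past it a housing, x = 42 to 60, 50 mm high. Flat end goes in first, low and tilted
- bay1_contact (a point): Bay 1: where the middle of a seated nub's face rests on the contact wall (charger x = -34, y = -6, z = 36.5 mm); axes as the charger's. Above it a rigid lip, z = 43 to 47 mm, overhangs 3.4 mm to +x. Opposite, a spring plate 18 x 18 mm, centre z = 36.5, face at x = 23 mm slack, 27 seated, 36 at most; 500 N/m. Past it a housing, x = 42 to 60, 50 mm high. Flat end goes in first, low and tilted
- bay2_contact (a point): Bay 2: where the middle of a seated nub's face rests on the contact wall (charger x = -34, y = 54, z = 36.5 mm); axes as the charger's. Above it a rigid lip, z = 43 to 47 mm, overhangs 3.4 mm to +x. Opposite, a spring plate 18 x 18 mm, centre z = 36.5, face at x = 23 mm slack, 27 seated, 36 at most; 500 N/m. Past it a housing, x = 42 to 60, 50 mm high. Flat end goes in first, low and tilted
- bay3_contact (a point): Bay 3: where the middle of a seated nub's face rests on the contact wall (charger x = -34, y = 114, z = 36.5 mm); axes as the charger's. Above it a rigid lip, z = 43 to 47 mm, overhangs 3.4 mm to +x. Opposite, a spring plate 18 x 18 mm, centre z = 36.5, face at x = 23 mm slack, 27 seated, 36 at most; 500 N/m. Past it a housing, x = 42 to 60, 50 mm high. Flat end goes in first, low and tilted
- start_button (a joint): Start button travel: 0 up, 0.004 m fully down; spring-loaded, about 1 N at first and 5 N fully down; springs back
- start_button_top (a point): Centre of the start button's white top (13 mm wide), 14 mm above the desk when up, 6 mm below the panel's surface in a round recess 17 mm wide: too narrow for fingers
- cell0: Battery cell (or absent), 61 mm long, about 140 g, in a dark eight-sided anti-roll sleeve 33 mm across flats (36 across corners) with a brass band at the nub end. Lies in a tray well (72 x 100 mm, floor 3, rims 11 mm above the desk), axis 19.5 mm up. Origin mid length; x runs along it from the nub (10 mm wide, 4 mm long, face at x = -30.5 mm) to the flat end (x = +30.5 mm)
- cell0_nub (a point): Centre of the nub's end face of cell 0
- cell1: Battery cell (or absent), 61 mm long, about 140 g, in a dark eight-sided anti-roll sleeve 33 mm across flats (36 across corners) with a brass band at the nub end. Lies in a tray well (72 x 100 mm, floor 3, rims 11 mm above the desk), axis 19.5 mm up. Origin mid length; x runs along it from the nub (10 mm wide, 4 mm long, face at x = -30.5 mm) to the flat end (x = +30.5 mm)
- cell1_nub (a point): Centre of the nub's end face of cell 1
- cell2: Battery cell (or absent), 61 mm long, about 140 g, in a dark eight-sided anti-roll sleeve 33 mm across flats (36 across corners) with a brass band at the nub end. Lies in a tray well (72 x 100 mm, floor 3, rims 11 mm above the desk), axis 19.5 mm up. Origin mid length; x runs along it from the nub (10 mm wide, 4 mm long, face at x = -30.5 mm) to the flat end (x = +30.5 mm)
- cell2_nub (a point): Centre of the nub's end face of cell 2
- cell3: Battery cell (or absent), 61 mm long, about 140 g, in a dark eight-sided anti-roll sleeve 33 mm across flats (36 across corners) with a brass band at the nub end. Lies in a tray well (72 x 100 mm, floor 3, rims 11 mm above the desk), axis 19.5 mm up. Origin mid length; x runs along it from the nub (10 mm wide, 4 mm long, face at x = -30.5 mm) to the flat end (x = +30.5 mm)
- cell3_nub (a point): Centre of the nub's end face of cell 3
- stylus: Slim black stylus, 130 mm long, standing tip down in its stand: barrel 12 mm across, tapering below 32 mm to a steel tip 5 mm across. Origin at the tip, z axis up along the barrel. When stood in the stand its tip is 6 mm above the desk and its top at 136 mm
- stand_mouth (a point): Mouth (centre of the hole, at the top) of the dark wooden stylus stand, a fixed block 56 x 56 x 50 mm; the round hole is 16.5 mm wide and 44 mm deep
- paperweight: Bystander: round steel paperweight, 36 mm across, 22 mm high
- tape: Bystander: cardboard tape roll lying flat, 48 mm across, 19 mm high
- card_tin: Bystander: small flat tin, 36 x 54 x 18 mm
- ink_jar: Bystander: amber glass jar with a black cap, 52 mm across, 65 mm high
- mug: Bystander: white mug, 76 mm across, 85 mm high
- cat_dark: Bystander: dark seated cat figurine, 44 mm across, about 95 mm high
- cat_pale: Bystander: pale seated cat figurine, the same size
There are look-alikes about, which are no part of the job. Leave any orange look-alike of the cell2 alone.

How it is judged:
By the outcome, as a careful person would: the job done as asked, in the order asked, and still so for the second after the job is handed in, with the robot touching nothing.
Of cell0, cell1, cell2, cell3 only 3 to 4 are there at a start; the rules pass over those that are not, and their reading is None.
At some moment in a run one of cell0, cell1, cell2, cell3 may be knocked a few centimetres aside while the robot is not near it.
It also fails if it takes over 210 s, if anything falls off the work surface, if the arm or the gripper's body presses on something with over 40 N, if the wrist force passes 120 N, or if a joint passes its speed limit or range.

### The arm

A 6-joint arm with a two-finger parallel gripper is mounted at the origin on the work surface. World frame = base frame: x ahead of the robot, y to its left, z up, the work surface at z = 0. Lengths are in mm, angles in rad, forces in N, time in s.
With the tool pointing down it reaches from about 275 to 1000 mm from the base axis. Payload 8.4 kg.
Tool frame: the origin (TCP) lies between the finger pads; the fingertips stand 8 mm ahead of it and the grasp point (between the pads) lies 11 mm behind it (tcp_to_tips is the distance from the TCP to the fingertips, in mm); z points along the fingers, y is the line along which they close (so a half turn about z gives the same grasp; the last joint's range is limited). The gripper opens to 85 mm and grips with 20 to 120 N. Pads are 22 mm wide; open, the fingers measure 114 mm over their backs; the gripper's body (76 mm by 85 mm) begins 54 mm behind the grasp point. The pads swing forward as they close: fully open they stand 13 mm farther back than shut.
Start: joints at [1.108, 0.353, 1.633, -0, 1.155, -0.002], TCP at [277.915, 559.814, 239.281] pointing down, gripper open.
Joint ranges: [-2.63, 2.63], [-0.92, 2.1], [0.06, 2.66], [-1.3, 4.44], [0, 2.69], [-3.02, 3.02]. Speed limits (rad/s): [2.22, 2.22, 2.79, 3.14, 3.14, 3.14].

### API

Orientations are given as [roll, pitch, yaw] about the fixed x, y, z axes, in that order (R = Rz(yaw) Ry(pitch) Rx(roll)).
In Python, from rig import * gives the robot as it stands.
- The arm moves only by the tool step_arm, never from a script. Its argument "motion" is a list of rows, each an object with "claw": the finger opening in mm, from 0 to 85.4; "delta_pos": the shift along the tool's x, y, z in mm, a list of three; "turn": the turn about the tool's z in rad. In form: [{"claw": claw, "delta_pos": [dx, dy, dz], "turn": turn}, ...]. A call has 1 to 8 rows; each row shifts and turns the commanded pose from where the row before left it, along the tool's axes as they then stand; what a row does not reach is not made up. A row lasts 1/12 s, in which the tool goes at most 41.7 mm and 7.16 degrees, less where a joint would pass 70% of its speed; a pose out of reach is approached as far as the arm can. A call is refused whole if a number of a shift passes 41.7 or a number of a turn 0.125, either way. A call with a gripper value outside its range is refused whole. The fingers move at their own pace and stop on an object; "force" is the grip in N (left out, the last holds). Time passes only in rows, so rows that do not move let the fingers close. It gives the time, the measured TCP pose, the force, the opening and the grip force at its end, in the units of the state.
- sense(): the state, without advancing time (a new reading comes with each control period).
- grab_frame(name): name is "scene" or "top" or "wrist"; returns a dict with "img" (400x640x3 uint8, red, green, blue), "vertical_fov" (degrees; the focal length in pixels is half the picture's height over the tangent of half this angle, whatever the lens; pixels are square), "cx", "cy" (the principal point, pixels), "D" ([k1, k2, p1, p2, k3] as OpenCV has them; the pictures are not rectified), "R" (3x3) and "t" (3): a world point X has camera coordinates R X + t. Camera axes: x right, y down, z forward; pixel columns grow to the right and rows downward; lengths in mm; the calibration is good to about 2 mm. A picture is of the moment at which its call begins. There is no depth.
- sign_off(): hands the job in; it is judged then, once.
The state is a dict: "clock": time; "qpos": joint angles; "qvel": joint speeds; "joint_efforts": joint torques, N m; "eef_pos": TCP position; "tcp_rot": TCP orientation; "contact_force": force on the tool from outside, world axes, zero at the start; "wrist_torque": the same for the moment, N m; "opening": opening from 0.0 (shut) to 1.0 (fully open); "grasp_force": force on a finger pad.
Only numpy, scipy, OpenCV 4.12 (cv2) and the standard library are available. Lean on these libraries where they do the work, as an engineer would, in place of code of your own. Each camera call takes 0.05 s, during which the arm holds its last target. There are 200 camera calls.

## Working session

There is one attempt and no reset: what is moved stays moved. The work goes in short steps, Python scripts to look and compute and a tool call to move; the robot and the scene stay as the last step left them, time stands still between calls to the robot, and variables do not carry over. Pictures are saved under pics/ and viewed, at most 14 in all, crops included, and the job is handed in when it is done.

Besides the shell and the picture viewer there is one more tool, called after "Request:" as name(argument=value, ...), one argument or row to a line, values as JSON. step_arm: Moves the arm, as the interface text tells. Its arguments: {"type":"object","properties":{"motion":{"type":"array","items":{"type":"object","properties":{"claw":{"type":"number"},"delta_pos":{"type":"array","items":{"type":"number"}},"turn":{"type":"number"}}}},"force":{"type":"number"}},"required":["motion"]}

```bash
mkdir -p pics; ls
cat > h.py <<'E'
from rig import *
import numpy as np, cv2
def K(f):
    h=f["img"].shape[0]; fl=h/2/np.tan(np.radians(f["vertical_fov"])/2)
    return np.array([[fl,0,f["cx"]],[0,fl,f["cy"]],[0,0,1.]])
def px2w(f,uv,z):
    uv=np.array(uv,float).reshape(-1,1,2)
    n=cv2.undistortPoints(uv,K(f),np.array(f["D"],float))[:,0]
    R=np.array(f["R"],float);t=np.array(f["t"],float)
    d=np.c_[n,np.ones(len(n))]@R; c=-R.T@t
    s=(np.broadcast_to(z,len(d))-c[2])/d[:,2]
    return c+d*s[:,None]
def w2px(f,X):
    R=np.array(f["R"],float)
    return cv2.projectPoints(np.array(X,float).reshape(-1,1,3),cv2.Rodrigues(R)[0],np.array(f["t"],float),K(f),np.array(f["D"],float))[0][:,0]
def shot(name,out):
    f=grab_frame(name); cv2.imwrite("pics/"+out+".png",cv2.cvtColor(f["img"],cv2.COLOR_RGB2BGR)); np.save("pics/"+out+".npy",f,allow_pickle=True); return f
def load(o): return np.load("pics/"+o+".npy",allow_pickle=True).item()
E
python3 -c "
from h import *
for n in ('top','scene','wrist'):
    f=shot(n,n+'0'); R=np.array(f['R']);print(n,f['vertical_fov'],-R.T@np.array(f['t']),f['D'])
print(sense())"
```

```text
pics
top 51.331301961717614 [ 408.62148876  -59.67979778 1112.25206284] [-0.10997051  0.          0.          0.          0.        ]
scene 53.96691067164555 [1095.8382916   555.71342646  700.98321573] [0.00816882 0.         0.         0.         0.        ]
wrist 69.38523262881817 [211.43078287 592.63857702 373.7723915 ] [-0.04748204  0.          0.          0.          0.        ]
{'clock': 0.15, 'qpos': array([ 1.10763415e+00,  3.53523289e-01,  1.63396665e+00,  6.36706516e-06,
        1.15522542e+00, -2.40113610e-03]), 'qvel': array([-0.00091896, -0.00157446, -0.00025722, -0.00065597, -0.0005121 ,
       -0.00029839]), 'joint_efforts': array([-1.26253399e-03, -6.05640721e+01, -3.42337596e+01, -9.02594070e-05,
        6.15726487e-03,  6.99817701e-05]), 'eef_pos': array([277.72810993, 559.4926874 , 238.71132916]), 'tcp_rot': array([-3.14046996e+00, -8.51801752e-06,  2.68082903e+00]), 'contact_force': array([ 0.08340402, -0.32132282, -0.62784038]), 'wrist_torque': array([ 0.03466592, -0.04214803, -0.01111641]), 'grasp_force': 0.0, 'opening': 1.0014889912734803}
```

View pics/top0.png

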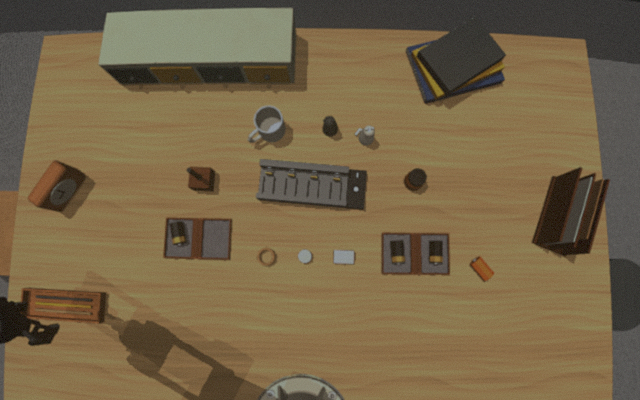

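View pics/scene0.png

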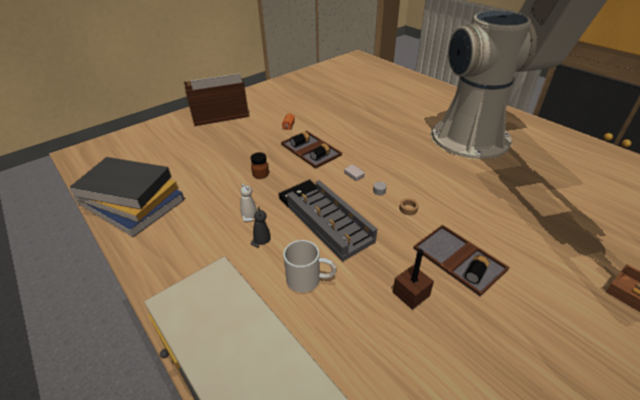

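Three cells are there: top-image px (179,234), (398,252), (435,252), brass bands toward the bottom (-x). The charger is at (311,185) with its panel on the right, the stand at (202,178), and an orange look-alike at (482,268).

```bash
python3 -c "
from h import *
im=cv2.imread('pics/top0.png')
a=cv2.resize(im[155:215,250:375],None,fx=6.4,fy=6.4,interpolation=cv2.INTER_CUBIC)[:, :800]
b=cv2.resize(im[150:270,160:240],None,fx=2.2,fy=2.2,interpolation=cv2.INTER_CUBIC)
c=cv2.resize(im[225:280,375:455],None,fx=3.8,fy=3.8,interpolation=cv2.INTER_CUBIC)
o=np.zeros((600,800,3),np.uint8);o[:a.shape[0],:a.shape[1]]=a
c=c[:210];o[386:386+c.shape[0],:c.shape[1]]=c; b=cv2.resize(im[215:265,160:240],None,fx=4,fy=4,interpolation=cv2.INTER_CUBIC);o[386:586,400:720]=b
cv2.imwrite('pics/crop0.png',np.clip(o*1.6,0,255).astype(np.uint8))
f=load('top0')
print(px2w(f,[[179,234],[398,252],[435,252]],30).round())
print(px2w(f,[[311,185],[356,189],[202,178]],[30,14,50]).round())
import rig;print([x for x in dir(rig) if x[0]!='_'])
R=np.array(load('wrist0')['R']);print(R)
"
```

```text
[[ 480.  330.   30.]
 [ 445. -245.   30.]
 [ 446. -342.   30.]]
[[ 617.  -16.   30.]
 [ 611. -137.   14.]
 [ 628.  271.   50.]]
['MotionError', 'grab_frame', 'sense', 'sign_off', 'tcp_to_tips']
[[ 0.44375435  0.89614764 -0.00121989]
 [ 0.85808706 -0.42451422  0.28891914]
 [ 0.25839634 -0.1292559  -0.95735273]]
```

View pics/crop0.png

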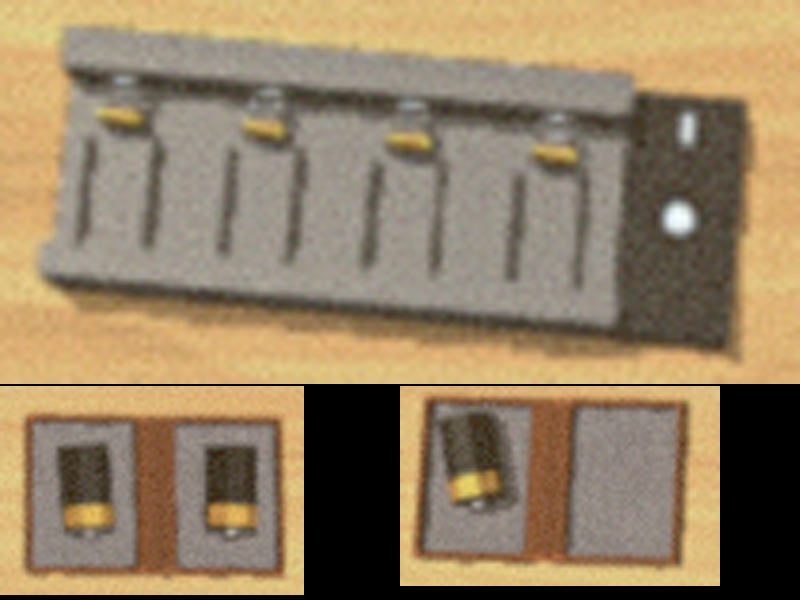

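The crop shows the spring plates on the +x housing side and the charger yawed about -4.7°. The two right cells are nearly straight and the left one is turned about 10°, all with nubs to -x. Next I move over the left tray for a wrist look.

Request:
step_arm(
  motion=[
    {"claw": 85, "delta_pos": [-36.6, -18.4, 0], "turn": 0},
    {"claw": 85, "delta_pos": [-36.6, -18.4, 0], "turn": 0},
    {"claw": 85, "delta_pos": [-36.6, -18.4, 0], "turn": 0},
    {"claw": 85, "delta_pos": [-36.6, -18.4, 0], "turn": 0},
    {"claw": 85, "delta_pos": [-36.6, -18.4, 0], "turn": 0},
    {"claw": 85, "delta_pos": [-36.6, -18.4, 0], "turn": 0},
    {"claw": 85, "delta_pos": [-36.6, -18.4, 0], "turn": 0},
    {"claw": 85, "delta_pos": [0, 0, 0], "turn": -0.115},
  ],
)

```text
clock: 0.82
eef_pos: [453.5, 325.3, 239.2]
tcp_rot: [-3.14, 0.002, 2.79]
contact_force: [-0.5, 0.2, -0.6]
opening: 0.995
grasp_force: 0.0
```

Request:
step_arm(
  motion=[
    {"claw": 85, "delta_pos": [0, 0, 0], "turn": -0.115},
    {"claw": 85, "delta_pos": [0, 0, 0], "turn": -0.115},
    {"claw": 85, "delta_pos": [0, 0, 0], "turn": -0.115},
    {"claw": 85, "delta_pos": [0, 0, 0], "turn": 0},
  ],
)

```text
clock: 1.15
eef_pos: [450.1, 330.2, 239.1]
tcp_rot: [-3.141, -0.0, -3.138]
contact_force: [-0.9, 0.4, 0.8]
opening: 0.998
grasp_force: 0.0
```

```bash
python3 -c "
from h import *
shot('wrist','w1');s=sense();print(s['eef_pos'],s['tcp_rot'],s['clock'],s['qpos'],tcp_to_tips)"
```

```text
[450.05361452 330.37138595 239.11916701] [-3.14137070e+00 -2.89045467e-04  3.13875677e+00] 1.2 [ 6.30546412e-01  2.50170777e-01  1.77759069e+00 -8.71332777e-06
  1.11419554e+00 -9.37410225e-01] 8.0
```

View pics/w1.png

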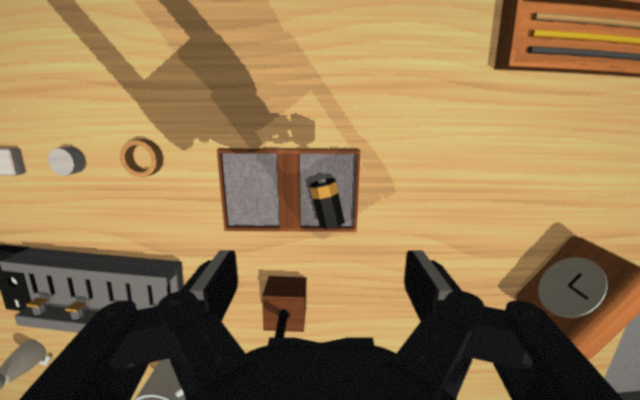

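The wrist view shows the left cell clearly, nub/brass at (322,190) and flat end at (330,228), in the right-hand well. I'll fit a 3D model silhouette for its pose.

```bash
cat >> h.py <<'E'
from scipy.optimize import minimize
def cellverts(x,y,a,z=19.5):
    th=np.radians(22.5+45*np.arange(8)); r=16.5/np.cos(np.radians(22.5))
    P=np.array([[s,r*np.cos(t),r*np.sin(t)] for s in(-26.5,30.5) for t in th])
    c,s=np.cos(a),np.sin(a)
    return np.c_[x+c*P[:,0]-s*P[:,1],y+s*P[:,0]+c*P[:,1],z+P[:,2]]
def fitcell(f,x,y,a=0.,z=19.5):
    hsv=cv2.cvtColor(f["img"],cv2.COLOR_RGB2HSV); m=np.zeros((400,640),np.uint8)
    H,S,V=[hsv[...,i].astype(int) for i in range(3)]
    m=((V<45)|((S>130)&(H>14)&(H<30)&(V>60))).astype(np.uint8)
    u=w2px(f,[[x,y,z]])[0]; sc=np.linalg.norm(w2px(f,[[x+45,y,z]])[0]-u)
    roi=np.zeros_like(m); cv2.circle(roi,(int(u[0]),int(u[1])),int(sc),1,-1); m&=roi
    n,l,st,_=cv2.connectedComponentsWithStats(cv2.morphologyEx(m,cv2.MORPH_CLOSE,np.ones((3,3)))); m=(l==1+np.argmax(st[1:,4])).astype(np.uint8)
    Mb=cv2.resize(m*255,None,fx=4,fy=4,interpolation=cv2.INTER_LINEAR)>127
    def cost(p):
        h=cv2.convexHull(((w2px(f,cellverts(p[0],p[1],p[2]/50,z))+.5)*4-.5).astype(np.float32))
        g=np.zeros(Mb.shape,np.uint8); cv2.fillConvexPoly(g,np.round(h*16).astype(np.int32),1,shift=4)
        g=g>0; return 1-(g&Mb).sum()/(g|Mb).sum()
    best=min((minimize(cost,[x,y,a*50+d],method="Nelder-Mead",options=dict(initial_simplex=np.array([x,y,a*50+d])+np.array([[0,0,0],[12,0,0],[0,12,0],[0,0,8]])))for d in(-6,0,6)),key=lambda r:r.fun)
    p=best.x; return p[0],p[1],p[2]/50,best.fun
E
python3 -c "
from h import *
f=load('w1');print(px2w(f,[[322,190],[330,228]],30))
print(fitcell(f,480,330,0.17));print(fitcell(load('top0'),480,330,.17))
f=load('top0');print(fitcell(f,445,-245));print(fitcell(f,446,-342))"
```

```text
[[465.6713351  332.37779109  30.        ]
 [515.87368586 342.94929882  30.        ]]
(np.float64(483.0991267437484), np.float64(338.0661635021405), np.float64(0.22247694696709894), np.float64(0.31626257227539967))
(np.float64(483.06981887426707), np.float64(335.27284161158406), np.float64(0.06278920406859619), np.float64(0.481645824929407))
(np.float64(443.13004698744703), np.float64(-245.7700900350265), np.float64(0.06445366100903532), np.float64(0.42588811759902))
(np.float64(445.27199769189804), np.float64(-344.16731602992405), np.float64(0.012471041766460753), np.float64(0.27374974894557136))
```

```bash
python3 -c "
from h import *
f=load('w1');im=f['img'][...,::-1].copy()
hsv=cv2.cvtColor(f['img'],cv2.COLOR_RGB2HSV)
c=cv2.resize(im[140:240,280:380],None,fx=4,fy=4,interpolation=cv2.INTER_CUBIC)
h=cv2.convexHull(w2px(f,cellverts(488,339,.2)).astype(np.float32))
d=c.copy();cv2.polylines(d,[np.int32((h+.5-[280,140])*4)],True,(0,0,255),1)
cv2.imwrite('pics/c1.png',np.hstack([c,d]))
for v in range(180,232,4): print(v,hsv[v,316:340:4].tolist())
"
```

```text
180 [[15, 25, 61], [17, 24, 97], [20, 26, 118], [111, 128, 14], [120, 64, 16], [7, 22, 103]]
184 [[125, 128, 12], [165, 17, 30], [22, 72, 39], [18, 132, 77], [18, 173, 152], [16, 108, 147]]
188 [[17, 169, 119], [18, 171, 206], [18, 168, 219], [18, 168, 210], [18, 171, 167], [17, 162, 161]]
192 [[18, 164, 135], [18, 169, 217], [18, 166, 219], [18, 169, 217], [17, 170, 168], [17, 167, 157]]
196 [[18, 169, 137], [18, 170, 210], [18, 165, 213], [18, 161, 185], [17, 155, 79], [173, 43, 24]]
200 [[23, 102, 20], [16, 99, 49], [10, 29, 53], [26, 35, 51], [30, 43, 30], [6, 51, 25]]
204 [[30, 51, 15], [165, 38, 27], [0, 20, 51], [23, 20, 51], [8, 23, 44], [135, 26, 20]]
208 [[20, 35, 22], [30, 45, 17], [30, 22, 47], [23, 20, 52], [30, 27, 47], [78, 61, 21]]
212 [[0, 6, 43], [0, 0, 17], [25, 33, 46], [15, 29, 53], [17, 33, 54], [0, 23, 22]]
216 [[170, 24, 64], [150, 13, 20], [0, 19, 41], [35, 31, 49], [18, 23, 55], [40, 29, 26]]
220 [[7, 19, 121], [30, 53, 24], [90, 11, 24], [13, 37, 48], [20, 32, 48], [30, 8, 33]]
224 [[8, 17, 117], [30, 28, 27], [120, 32, 16], [12, 27, 48], [9, 37, 48], [6, 27, 48]]
228 [[10, 158, 89], [12, 174, 82], [9, 149, 65], [9, 110, 67], [10, 140, 84], [11, 165, 85]]
```

View pics/c1.png

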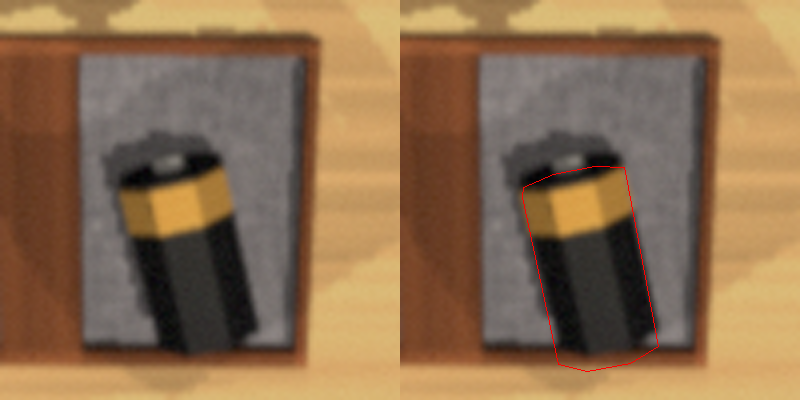

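```bash
sed -i 's/V<45/V<57/' h.py; python3 -c "
from h import *
print(fitcell(load('w1'),483,338,0.2));f=load('top0');print(fitcell(f,445,-245));print(fitcell(f,446,-342))"
```

```text
(np.float64(483.2477215666871), np.float64(338.0394423777583), np.float64(0.2274203040639719), np.float64(0.08109130455340674))
(np.float64(444.27640489788894), np.float64(-245.0396681080279), np.float64(0.07919915556048045), np.float64(0.12321792260692466))
(np.float64(445.8128132996735), np.float64(-345.2244020391393), np.float64(0.028856256744008005), np.float64(0.12830793905372895))
```

Request:
step_arm(
  motion=[
    {"claw": 62, "delta_pos": [-33, 7.7, 0], "turn": 0},
    {"claw": 62, "delta_pos": [0, 0, 40], "turn": -0.114},
    {"claw": 62, "delta_pos": [0, 0, 40], "turn": -0.114},
    {"claw": 62, "delta_pos": [0, 0, 40], "turn": 0},
    {"claw": 62, "delta_pos": [0, 0, 40], "turn": 0},
    {"claw": 62, "delta_pos": [0, 0, 30], "turn": 0},
    {"claw": 62, "delta_pos": [0, 0, 20], "turn": 0},
    {"claw": 62, "delta_pos": [0, 0, 11], "turn": 0},
  ],
)

```text
clock: 1.87
eef_pos: [481.5, 337.2, 15.2]
tcp_rot: [-3.14, -0.004, -2.918]
contact_force: [-0.6, 0.4, 0.5]
opening: 0.726
grasp_force: 0.0
```

Request:
step_arm(
  motion=[
    {"claw": 62, "delta_pos": [0, 0, 0], "turn": 0},
    {"claw": 45, "delta_pos": [0, 0, 0], "turn": 0},
    {"claw": 30, "delta_pos": [0, 0, 0], "turn": 0},
    {"claw": 20, "delta_pos": [0, 0, 0], "turn": 0},
    {"claw": 20, "delta_pos": [0, 0, 0], "turn": 0},
    {"claw": 20, "delta_pos": [0, 0, 0], "turn": 0},
  ],
  force=60,
)

```text
clock: 2.37
eef_pos: [484.3, 339.1, 20.3]
tcp_rot: [3.14, 0.003, -2.915]
contact_force: [0.0, -0.1, 6.4]
opening: 0.372
grasp_force: 60.5
```

Request:
step_arm(
  motion=[
    {"claw": 20, "delta_pos": [0, 0, -15], "turn": 0},
    {"claw": 20, "delta_pos": [0, 0, -40], "turn": 0},
    {"claw": 20, "delta_pos": [0, 0, -40], "turn": 0.103},
    {"claw": 20, "delta_pos": [0, 0, -40], "turn": 0.103},
    {"claw": 20, "delta_pos": [0, 0, -40], "turn": 0.103},
    {"claw": 20, "delta_pos": [0, 0, -40], "turn": 0},
    {"claw": 20, "delta_pos": [-7.1, -37.2, 0], "turn": 0},
    {"claw": 20, "delta_pos": [-7.1, -37.2, 0], "turn": 0},
  ],
)

```text
clock: 3.03
eef_pos: [492.7, 264.2, 237.4]
tcp_rot: [3.137, 0.007, 3.062]
contact_force: [1.2, -1.3, -2.1]
opening: 0.368
grasp_force: 60.0
```

Request:
step_arm(
  motion=[
    {"claw": 20, "delta_pos": [-7.1, -37.2, 0], "turn": 0},
    {"claw": 20, "delta_pos": [-7.1, -37.2, 0], "turn": 0},
    {"claw": 20, "delta_pos": [-7.1, -37.2, 0], "turn": 0},
    {"claw": 20, "delta_pos": [-7.1, -37.2, 0], "turn": 0},
    {"claw": 20, "delta_pos": [-7.1, -37.2, 0], "turn": 0},
    {"claw": 20, "delta_pos": [-7.1, -37.2, 0], "turn": 0},
    {"claw": 20, "delta_pos": [-7.1, -37.2, 0], "turn": 0},
    {"claw": 20, "delta_pos": [0, 0, 0], "turn": 0},
  ],
)

```text
clock: 3.7
eef_pos: [519.9, -6.2, 234.3]
tcp_rot: [-3.139, 0.002, 3.056]
contact_force: [0.2, -0.1, -1.9]
opening: 0.369
grasp_force: 60.2
```

```bash
python3 -c "
from h import *
shot('wrist','w2');s=sense();print(s['eef_pos'],s['tcp_rot'],s['clock'],s['qpos'],s['opening'])"
```

```text
[519.62043672  -3.75884576 234.12626036] [-3.14112038e+00  1.50596301e-03  3.05508835e+00] 3.75 [-9.74266557e-03  1.93820146e-01  1.86304127e+00 -6.63699884e-04
  1.08326602e+00 -1.49372385e+00] 0.3706128941682274
```

View pics/w2.png

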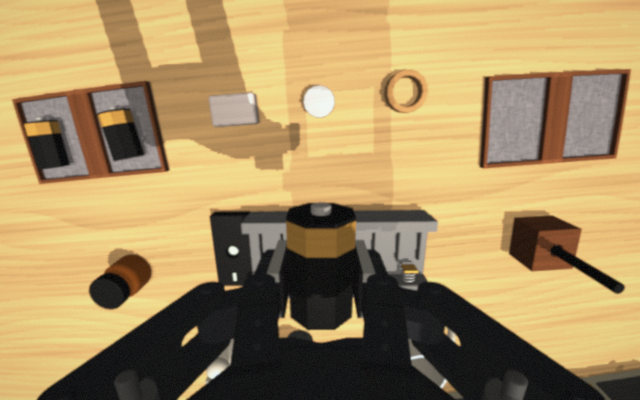

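The held cell blocks the charger (near edge at row 212, cols 242–437; button near (233,250)). The right cells lie at (47,145) and (120,133). I'll sidestep for a clear charger view.

Request:
step_arm(
  motion=[
    {"claw": 20, "delta_pos": [7.9, 35.1, 0], "turn": 0},
    {"claw": 20, "delta_pos": [7.9, 35.1, 0], "turn": 0},
    {"claw": 20, "delta_pos": [7.9, 35.1, 0], "turn": 0},
    {"claw": 20, "delta_pos": [7.9, 35.1, 0], "turn": 0},
    {"claw": 20, "delta_pos": [7.9, 35.1, 0], "turn": 0},
    {"claw": 20, "delta_pos": [7.9, 35.1, 0], "turn": 0},
    {"claw": 20, "delta_pos": [0, 0, 0], "turn": 0},
    {"claw": 20, "delta_pos": [0, 0, 0], "turn": 0},
  ],
)

```text
clock: 4.42
eef_pos: [488.5, 215.6, 233.7]
tcp_rot: [3.141, 0.0, 3.064]
contact_force: [-0.3, -1.3, -2.0]
opening: 0.367
grasp_force: 60.3
```

```bash
python3 -c "
from h import *
f=shot('wrist','w3');s=sense();print(s['eef_pos'],s['tcp_rot'],s['clock'],s['opening'])
im=cv2.imread('pics/w3.png')
cv2.imwrite('pics/w3c.png',cv2.resize(im[170:320,0:266],(798,450),interpolation=cv2.INTER_CUBIC))"
```

```text
[488.70959546 214.25512538 233.58397573] [-3.14158794e+00  2.28252039e-04  3.06238493e+00] 4.4667 0.36894840694482733
```

View pics/w3c.png

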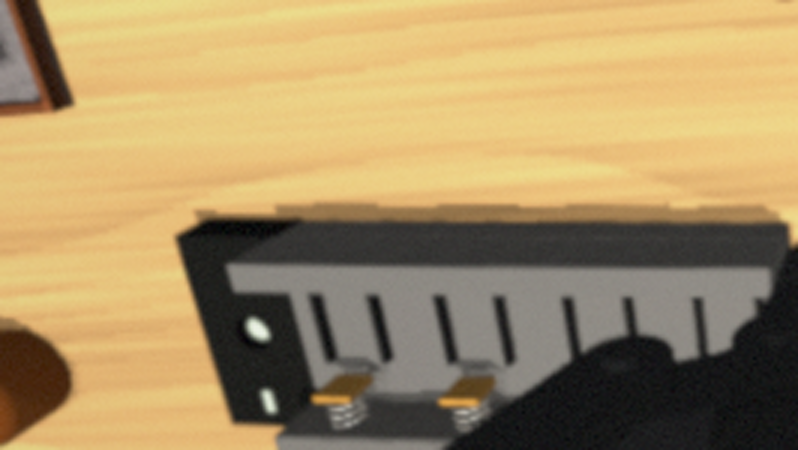

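The crop shows the charger's near wall edge (228,265)–(778,268), spring plates at (340,388) and (465,390), button at (257,330) and panel corner at (178,238). I'll fit the charger pose from both views.

```bash
cat > ch.py <<'E'
from h import *
from scipy.optimize import least_squares
w,t=load('w3'),load('top0')
cw=lambda u,v:(u/3-.33,170+v/3-.33); ct=lambda u,v:(250+u/6.4-.4,155+v/6.4-.4)
P=[(w,cw(333,401),(23,-66,45.5)),(w,cw(463,404),(23,-6,45.5)),(w,cw(778,268),(-44,142.5,47)),(w,cw(790,226),(-44,142.5,0)),(w,cw(178,238),(-44,-142.5,20)),
(t,ct(65,28),(60,142.5,50)),(t,ct(42,270),(-44,142.5,47)),(t,ct(730,345),(-44,-142.5,20)),(t,ct(745,100),(60,-142.5,20)),
(t,ct(120,115),(23,114,36.5)),(t,ct(265,128),(23,54,36.5)),(t,ct(408,140),(23,-6,36.5)),(t,ct(555,153),(23,-66,36.5))]
def T(p,q): c,s=np.cos(p[2]),np.sin(p[2]); return [p[0]+c*q[0]-s*q[1],p[1]+s*q[0]+c*q[1],q[2]]
def run(sel):
    def r(p):
        p=[p[0],p[1],p[2]/200]
        return np.concatenate([(w2px(f,[T(p,q)])[0]-uv)*(1.2 if f is w else 2.7) for f,uv,q in sel])
    s=least_squares(r,[617,-16,-16.],loss='soft_l1',f_scale=2); p=s.x.copy();p[2]/=200
    return p,r(s.x).reshape(-1,2).round(1)
if __name__=="__main__":
    for sel in(P,P[:5],P[5:]):
        p,r=run(sel); print(p.round(4));print(r.tolist())
    p=run(P)[0]
    for f,uv in((w,cw(257,330)),(t,ct(678,218))): print('button',px2w(f,[uv],14).round(1))
    print(fitcell(load('w2'),444,-245,.08),fitcell(load('w2'),446,-345,.03))
E
python3 ch.py
```

```text
[ 6.153991e+02 -1.577550e+01 -7.260000e-02]
[[-1.9, -1.0], [-3.1, -1.1], [-2.3, 1.0], [1.3, -1.6], [-0.1, -0.1], [-2.1, -4.3], [-4.4, -1.5], [-2.2, -3.1], [-0.8, -2.8], [1.1, 1.2], [0.5, 0.9], [1.1, 1.1], [0.2, 1.0]]
[ 6.162147e+02 -1.427430e+01 -6.940000e-02]
[[-0.4, -0.3], [-1.6, -0.5], [-1.0, 1.3], [2.5, -1.4], [1.3, 0.8]]
[ 6.146113e+02 -1.637270e+01 -7.420000e-02]
[[-1.4, -3.8], [-3.8, -0.9], [-1.7, -2.1], [-0.1, -1.8], [1.7, 1.8], [1.1, 1.6], [1.7, 1.9], [0.8, 1.9]]
button [[ 614.6 -137.5   14. ]]
button [[ 612.3 -135.5   14. ]]
(np.float64(446.3003225309043), np.float64(-243.5840758210128), np.float64(0.13487201310806352), np.float64(0.10139770351076705)) (np.float64(446.9406958369275), np.float64(-345.082170965421), np.float64(0.006049507450119696), np.float64(0.0892929590971121))
```

```bash
python3 -c "
from h import *
f=load('w2');n=px2w(f,[[321,209],[321,206]],233.3);a=3.055;ax=np.array([-np.cos(a),-np.sin(a)])
for q in n: d=q[:2]-[519.62,-3.76]; print(d@ax, d@[-ax[1],ax[0]])
s=sense();print(s['eef_pos'],s['tcp_rot'])
im=cv2.imread('pics/w2.png');cv2.imwrite('pics/c2.png',cv2.resize(im[190:340,250:390],None,fx=4,fy=4,interpolation=cv2.INTER_CUBIC))
"
```

```text
-28.40746146130091 -1.907352187206691
-29.971228832106423 -1.911177034187974
[488.70959546 214.25512538 233.58397573] [-3.14158794e+00  2.28252039e-04  3.06238493e+00]
```

View pics/c2.png

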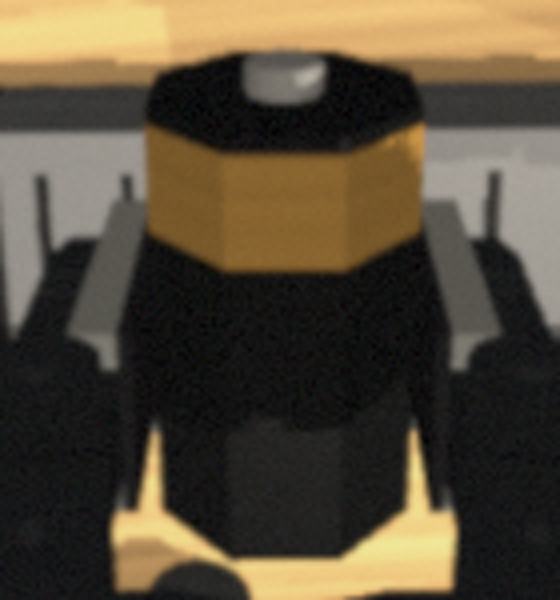

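The held cell sits centred in the pads (nub at crop (285,75)). Moving to hover over bay 3.

Request:
step_arm(
  motion=[
    {"claw": 20, "delta_pos": [-27, -20.7, 0], "turn": 0},
    {"claw": 20, "delta_pos": [-27, -20.7, 0], "turn": 0},
    {"claw": 20, "delta_pos": [-27, -20.7, 0], "turn": 0},
    {"claw": 20, "delta_pos": [-27, -20.7, 0], "turn": 0},
    {"claw": 20, "delta_pos": [-27, -20.7, 37], "turn": -0.008},
    {"claw": 20, "delta_pos": [0, 0, 37], "turn": 0},
    {"claw": 20, "delta_pos": [0, 0, 37], "turn": 0},
    {"claw": 20, "delta_pos": [0, 0, 37], "turn": 0},
  ],
)

```text
clock: 5.13
eef_pos: [611.4, 100.9, 90.6]
tcp_rot: [3.142, 0.001, 3.065]
contact_force: [-0.6, 0.7, -1.6]
opening: 0.367
grasp_force: 60.4
```

Request:
step_arm(
  motion=[
    {"claw": 20, "delta_pos": [0, 0, 0], "turn": 0},
    {"claw": 20, "delta_pos": [0, 0, 0], "turn": 0},
  ],
)

```text
clock: 5.3
eef_pos: [609.7, 101.6, 90.5]
tcp_rot: [-3.14, -0.004, 3.067]
contact_force: [-0.3, 1.0, -1.0]
opening: 0.37
grasp_force: 60.3
```

```bash
cat >> h.py <<'E'
def c2w(x,y,z,p=(616,-14.7,-.071)):
    c,s=np.cos(p[2]),np.sin(p[2]); return [p[0]+c*x-s*y,p[1]+s*x+c*y,z]
def w2c(X,Y,p=(616,-14.7,-.071)):
    c,s=np.cos(p[2]),np.sin(p[2]); X-=p[0];Y-=p[1]; return np.round([c*X+s*Y,-s*X+c*Y],1)
E
python3 -c "
from h import *
f=shot('wrist','w4');s=sense();print(s['eef_pos'],s['tcp_rot'],w2c(*s['eef_pos'][:2]),s['contact_force'])
im=cv2.imread('pics/w4.png')
d=im.copy()
for b in(-66,-6,54,114):
  for q in([-44,b,47],[-30.6,b,47],[23,b,45.5],[23,b-9,45.5],[23,b+9,45.5],[23,b,27.5],[0,b-12.5,25],[0,b+12.5,25]):
    u=w2px(f,[c2w(*q)])[0]; cv2.circle(d,(int(u[0]),int(u[1])),1,(0,0,255),-1)
cv2.imwrite('pics/c4.png',cv2.resize(d[130:380,150:550],(800,500),interpolation=cv2.INTER_CUBIC))"
```

```text
[611.53427992 102.18011369  92.66122446] [-3.14149611e+00 -8.39763392e-05  3.06692195e+00] [-12.7 116.3] [ 0.18758809 -0.69355619 -0.82426895]
```

View pics/c4.png

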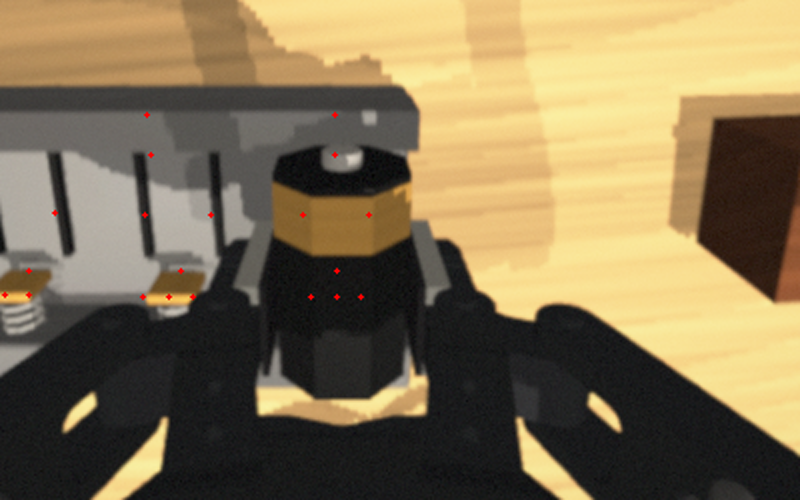

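Request:
step_arm(
  motion=[
    {"claw": 20, "delta_pos": [0, 0, 0], "turn": 0},
    {"claw": 20, "delta_pos": [0, 0, 0], "turn": 0},
    {"claw": 20, "delta_pos": [0, 0, 0], "turn": 0},
    {"claw": 20, "delta_pos": [0, 0, 0], "turn": 0},
  ],
)

```text
clock: 5.68
eef_pos: [612.0, 103.0, 93.3]
tcp_rot: [3.141, 0.002, 3.068]
contact_force: [-0.2, -0.2, -1.4]
opening: 0.367
grasp_force: 60.4
```

```bash
python3 -c "
from h import *
f=load('w4');X=np.array([611.53,102.18]);a=3.0669-np.pi
ax=np.array([np.cos(a),np.sin(a)]);ny=np.array([-ax[1],ax[0]])
for n,(l,m,h) in dict(nubtop=(-30.5,0,5),nubtopbase=(-26.5,0,5),faceL=(-26.5,-6.8,16.5),faceR=(-26.5,6.8,16.5),flatL=(30.5,-6.8,16.5)).items():
  p=X+ax*l+ny*m; u=w2px(f,[[*p,91.8+h]])[0]; print(n,((u-[150,130])*2).round(1))
for i in range(4):
  f=grab_frame('wrist'); s=sense();print(s['eef_pos'].round(1),w2c(*s['eef_pos'][:2]),s['qpos'].round(4),s['clock'])
"
```

```text
nubtop [342.6 168. ]
nubtopbase [342.5 183.9]
faceL [311.6 202.4]
faceR [373.6 202.5]
flatL [315.1 413.6]
[611.8 103.   92.9] [-12.6 117.1] [ 0.1644  0.5113  1.7556 -0.      0.8728 -1.3328] 5.7333
[611.6 103.   92.6] [-12.7 117. ] [ 1.6440e-01  5.1170e-01  1.7558e+00 -1.0000e-04  8.7270e-01 -1.3328e+00] 5.7833
[611.4 102.9  92.2] [-12.9 117. ] [ 1.6440e-01  5.1220e-01  1.7560e+00 -1.0000e-04  8.7260e-01 -1.3328e+00] 5.8333
[611.3 102.9  92. ] [-13. 117.] [ 0.1644  0.5124  1.7561 -0.      0.8725 -1.3328] 5.8833
```

Request:
step_arm(
  motion=[
    {"claw": 20, "delta_pos": [-3.9, -2.5, 10], "turn": 0},
    {"claw": 20, "delta_pos": [0, 0, 8], "turn": 0},
    {"claw": 20, "delta_pos": [0, 0, 6], "turn": 0},
    {"claw": 20, "delta_pos": [0, 0, 0], "turn": 0},
    {"claw": 20, "delta_pos": [0, 0, 2], "turn": 0},
    {"claw": 20, "delta_pos": [0, 0, 2], "turn": 0},
    {"claw": 20, "delta_pos": [0, 0, 0], "turn": 0},
  ],
  force=30,
)

```text
clock: 6.47
eef_pos: [614.9, 100.0, 64.0]
tcp_rot: [-3.141, -0.0, 3.068]
contact_force: [-2.9, -0.9, 4.2]
opening: 0.368
grasp_force: 61.1
```

Request:
step_arm(
  motion=[
    {"claw": 20, "delta_pos": [0, 0, 1], "turn": 0},
    {"claw": 20, "delta_pos": [0, 0, 1], "turn": 0},
    {"claw": 20, "delta_pos": [0, 0, 1], "turn": 0},
    {"claw": 20, "delta_pos": [0, 0, 1], "turn": 0},
    {"claw": 20, "delta_pos": [0, 0, 0], "turn": 0},
    {"claw": 20, "delta_pos": [0, 0, 0], "turn": 0},
  ],
)

```text
clock: 6.97
eef_pos: [616.4, 99.9, 62.0]
tcp_rot: [3.141, 0.003, 3.068]
contact_force: [-0.8, -3.4, 16.5]
opening: 0.368
grasp_force: 63.1
```

Request:
step_arm(
  motion=[
    {"claw": 30, "delta_pos": [0, 0, 1], "turn": 0},
    {"claw": 30, "delta_pos": [0, 0, 1], "turn": 0},
    {"claw": 30, "delta_pos": [0, 0, 1], "turn": 0},
    {"claw": 30, "delta_pos": [0, 0, 0], "turn": 0},
    {"claw": 30, "delta_pos": [0, 0, 0], "turn": 0},
  ],
  force=25,
)

```text
clock: 7.38
eef_pos: [618.1, 99.9, 59.8]
tcp_rot: [3.141, 0.006, 3.068]
contact_force: [1.7, -3.6, 19.1]
opening: 0.372
grasp_force: 64.2
```

```bash
python3 -c "
from h import *
f=shot('wrist','w5');s=sense();print(s['eef_pos'],w2c(*s['eef_pos'][:2]),s['contact_force'],s['grasp_force'])
im=cv2.imread('pics/w5.png')
cv2.imwrite('pics/c5.png',cv2.resize(im[130:380,150:550],(800,500),interpolation=cv2.INTER_CUBIC))"
```

```text
[618.06426644  99.90988208  59.78341737] [ -6.1 114.5] [ 1.12445693 -3.2655372  18.46740806] 64.19536412344314
```

View pics/c5.png

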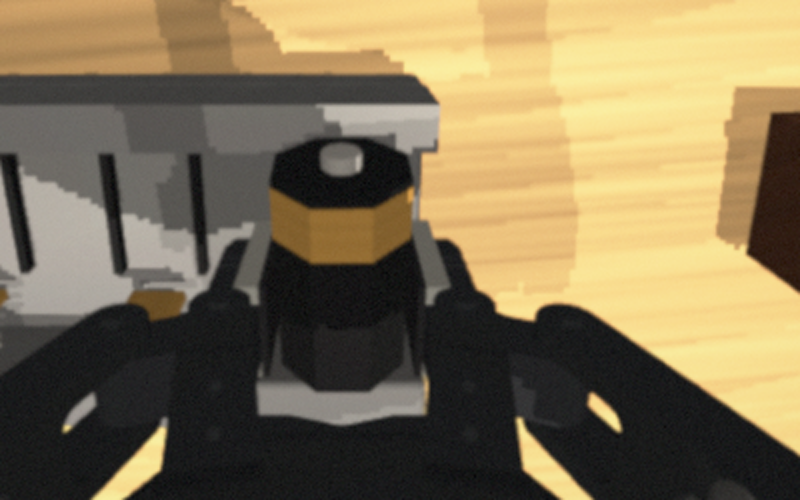

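The nub end is tilting up on the lip as intended (nub at (341,160), flat end at row 390). Now pushing against the spring.

Request:
step_arm(
  motion=[
    {"claw": 30, "delta_pos": [-2, 0, -1], "turn": 0},
    {"claw": 30, "delta_pos": [-2, 0, 0], "turn": 0},
    {"claw": 30, "delta_pos": [-2, 0, 0], "turn": 0},
    {"claw": 30, "delta_pos": [-2, 0, 0], "turn": 0},
    {"claw": 30, "delta_pos": [-1.6, 0, 0], "turn": 0},
    {"claw": 30, "delta_pos": [0, 0, 0], "turn": 0},
    {"claw": 30, "delta_pos": [0, 0, 0], "turn": 0},
    {"claw": 30, "delta_pos": [0, 0, 0], "turn": 0},
  ],
)

```text
clock: 8.1
eef_pos: [624.1, 99.3, 57.4]
tcp_rot: [-3.141, -0.001, 3.068]
contact_force: [-2.6, 1.2, 0.3]
opening: 0.367
grasp_force: 61.9
```

```bash
python3 -c "
from h import *
f=shot('wrist','w6');s=sense();print(s['eef_pos'],w2c(*s['eef_pos'][:2]),s['contact_force'],s['grasp_force'])
im=cv2.imread('pics/w6.png')
cv2.imwrite('pics/c6.png',cv2.resize(im[130:380,150:550],(800,500),interpolation=cv2.INTER_CUBIC))"
```

```text
[624.15476766  99.31768574  57.42095994] [  0.  114.3] [-2.68207223  0.65278787  0.80378409] 61.87694732914679
```

View pics/c6.png

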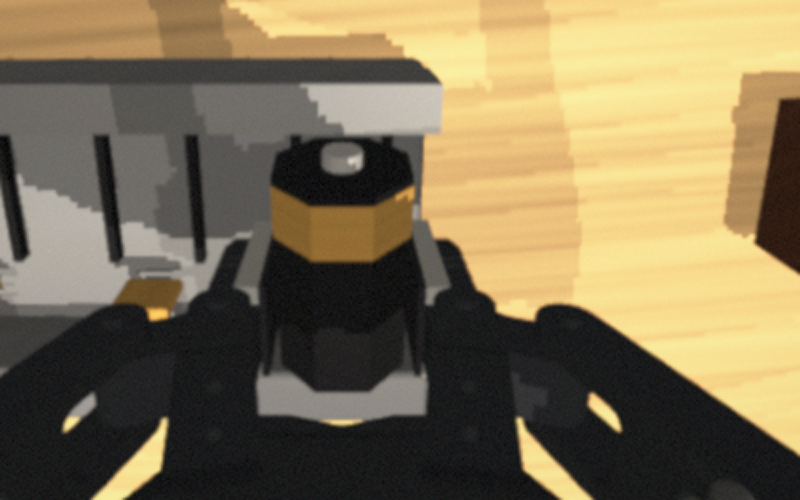

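Request:
step_arm(
  motion=[
    {"claw": 30, "delta_pos": [-2, 0, 0], "turn": 0},
    {"claw": 30, "delta_pos": [-2, 0, 0], "turn": 0},
    {"claw": 30, "delta_pos": [0, 0, 3], "turn": 0},
    {"claw": 30, "delta_pos": [0, 0, 3], "turn": 0},
    {"claw": 30, "delta_pos": [0, 0, 3], "turn": 0},
    {"claw": 30, "delta_pos": [0, 0, 2], "turn": 0},
    {"claw": 30, "delta_pos": [0, 0, 0], "turn": 0},
    {"claw": 30, "delta_pos": [0, 0, 0], "turn": 0},
  ],
)

```text
clock: 8.82
eef_pos: [627.5, 98.9, 45.7]
tcp_rot: [-3.141, -0.002, 3.068]
contact_force: [-5.0, 0.4, -0.1]
opening: 0.368
grasp_force: 62.0
```

```bash
python3 -c "
from h import *
s=sense();print(s['eef_pos'],w2c(*s['eef_pos'][:2]),s['contact_force'],s['grasp_force'])"
```

```text
[627.50397643  98.93606791  45.71684099] [  3.4 114.2] [-4.99581833  0.39286169 -0.07651015] 61.95944085367955
```

Request:
step_arm(
  motion=[
    {"claw": 30, "delta_pos": [0, 0, 2], "turn": 0},
    {"claw": 30, "delta_pos": [0, 0, 2], "turn": 0},
    {"claw": 30, "delta_pos": [0, 0, 1.5], "turn": 0},
    {"claw": 30, "delta_pos": [0, 0, 1.5], "turn": 0},
    {"claw": 30, "delta_pos": [0, 0, 1], "turn": 0},
    {"claw": 30, "delta_pos": [0, 0, 1], "turn": 0},
    {"claw": 30, "delta_pos": [0, 0, 0], "turn": 0},
    {"claw": 30, "delta_pos": [0, 0, 0], "turn": 0},
  ],
)

```text
clock: 9.48
eef_pos: [627.6, 99.0, 39.1]
tcp_rot: [-3.141, -0.002, 3.068]
contact_force: [-14.2, -0.6, 23.1]
opening: 0.368
grasp_force: 64.8
```

```bash
python3 -c "
from h import *
f=shot('wrist','w7');s=sense();print(s['eef_pos'],w2c(*s['eef_pos'][:2]),s['contact_force'],s['grasp_force'])
im=cv2.imread('pics/w7.png')
cv2.imwrite('pics/c7.png',cv2.resize(im[130:380,150:550],(800,500),interpolation=cv2.INTER_CUBIC))"
```

```text
[627.6574541   98.96544217  39.12207805] [  3.6 114.2] [-1.50317101e+01  8.64593134e-03  2.32895935e+01] 64.79370110901073
```

View pics/c7.png

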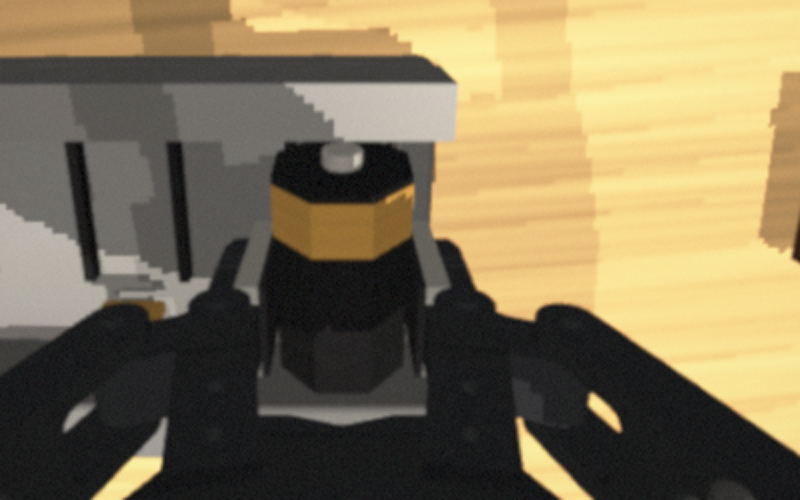

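Request:
step_arm(
  motion=[
    {"claw": 30, "delta_pos": [0, 0, 1], "turn": 0},
    {"claw": 30, "delta_pos": [0, 0, 1], "turn": 0},
    {"claw": 30, "delta_pos": [0, 0, 1], "turn": 0},
    {"claw": 30, "delta_pos": [0, 0, 0], "turn": 0},
    {"claw": 30, "delta_pos": [0, 0, 0], "turn": 0},
  ],
)

```text
clock: 9.95
eef_pos: [626.9, 99.1, 36.6]
tcp_rot: [-3.141, -0.003, 3.068]
contact_force: [-18.6, 0.2, 30.7]
opening: 0.369
grasp_force: 67.4
```

```bash
python3 -c "
from h import *
f=shot('wrist','w8');s=sense();print(s['eef_pos'],w2c(*s['eef_pos'][:2]),s['contact_force'],s['grasp_force'])
im=cv2.imread('pics/w8.png')
cv2.imwrite('pics/c8.png',cv2.resize(im[190:340,230:410],(720,600),interpolation=cv2.INTER_CUBIC))"
```

```text
[626.92377974  99.04482287  36.6346723 ] [  2.8 114.2] [-19.47452355  -0.10525979  31.37356122] 67.38949659280479
```

```bash
cat >> h.py <<'E'
def hand(f,tcp,yaw,dz=-.8):
    im=f["img"].astype(int); c=im[:,317:326].mean(1); br=(c[:,0]-c[:,2]>45)&(c[:,0]>80)
    r=np.where(br[195:280])[0]+195; g=np.split(r,np.where(np.diff(r)>1)[0]+1); g=max(g,key=len); t,b=g[0],g[-1]
    V=c.mean(1); e=next((i for i in range(b+25,370) if V[i]>75),None)
    a=yaw-np.pi; ax=np.array([np.cos(a),np.sin(a)])
    def pr(l,h,th,dl):
        L=l*np.cos(th)+h*np.sin(th)+dl; Z=-l*np.sin(th)+h*np.cos(th)+dz
        return w2px(f,[[*(tcp[:2]+ax*L),tcp[2]+Z]])[0,1]
    s=least_squares(lambda p:[pr(-26.5,16.5,p[0],p[1]*10)-(t-.5),pr(30.5,16.5,p[0],p[1]*10)-(e-.5)],[0,0])
    return t,b,e,'tilt deg %.1f off %.1f'%(np.degrees(s.x[0]),s.x[1]*10)
from scipy.optimize import least_squares
E
python3 -c "
from h import *
for n,t,y in(('w2',[519.6,-3.8,234.1],3.055),('w3',[488.7,214.3,233.6],3.062),('w4',[611.5,102.2,92.6],3.067),('w5',[618.06,99.9,59.8],3.068),('w6',[624.15,99.3,57.4],3.068),('w7',[627.66,98.97,39.1],3.068),('w8',[626.9,99.0,36.6],3.068)):
  try: print(n,hand(load(n),np.array(t),y))
  except Exception as ex: print(n,ex)"
```

```text
w2 (np.int64(229), np.int64(257), 329, 'tilt deg 3.7 off -0.1')
w3 (np.int64(229), np.int64(257), 329, 'tilt deg 3.8 off -0.9')
w4 (np.int64(228), np.int64(257), 329, 'tilt deg 4.9 off -4.1')
w5 (np.int64(234), np.int64(261), 326, 'tilt deg 9.1 off -1.2')
w6 (np.int64(233), np.int64(260), 326, 'tilt deg 8.9 off -1.4')
w7 (np.int64(232), np.int64(259), 333, 'tilt deg 2.5 off 1.5')
w8 (np.int64(228), np.int64(256), 327, 'tilt deg 5.2 off -1.7')
```

Request:
step_arm(
  motion=[
    {"claw": 30, "delta_pos": [0, 0, -1], "turn": 0},
    {"claw": 30, "delta_pos": [0, 0, 0], "turn": 0},
    {"claw": 36, "delta_pos": [0, 0, 0], "turn": 0},
    {"claw": 42, "delta_pos": [0, 0, 0], "turn": 0},
    {"claw": 42, "delta_pos": [0, 0, 0], "turn": 0},
    {"claw": 42, "delta_pos": [0, 0, 0], "turn": 0},
    {"claw": 42, "delta_pos": [0, 0, 0], "turn": 0},
  ],
)

```text
clock: 10.58
eef_pos: [628.8, 99.0, 35.4]
tcp_rot: [3.142, 0.0, 3.068]
contact_force: [-0.1, -0.0, -1.4]
opening: 0.491
grasp_force: 0.0
```

```bash
python3 -c "
from h import *
f=shot('wrist','w9');s=sense();print(s['eef_pos'],w2c(*s['eef_pos'][:2]),s['contact_force'],s['grasp_force'],s['opening'])
im=cv2.imread('pics/w9.png')
print(hand(f,s['eef_pos'],3.068))
cv2.imwrite('pics/c9.png',np.hstack([cv2.resize(cv2.imread('pics/w8.png')[170:340,250:390],None,fx=2.8,fy=3),cv2.resize(im[170:340,250:390],None,fx=2.8,fy=3)]))"
```

```text
[628.68203679  98.96088509  35.36146203] [  4.6 114.3] [-0.17399535  0.7955308  -0.52043082] 0.0 0.4909896622477967
(np.int64(210), np.int64(240), 317, 'tilt deg 1.8 off -8.4')
```

View pics/c9.png

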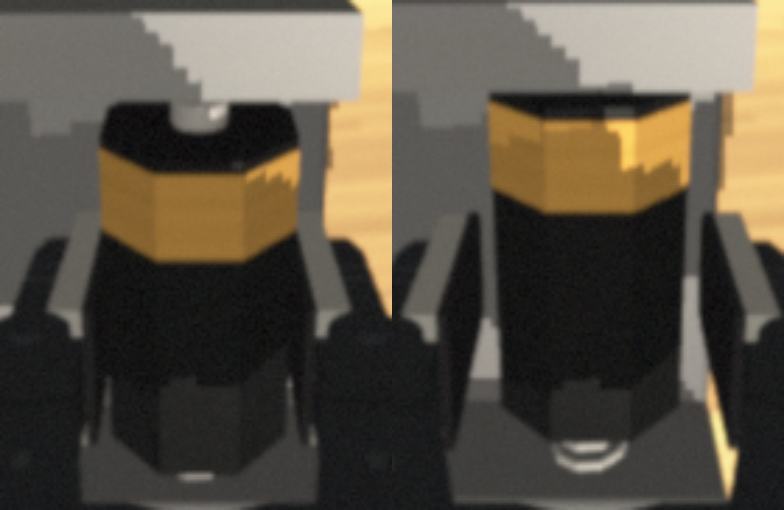

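Bay 3 is done. In the right half of the picture the nub is tucked under the lip and the cell lies against it; the left half shows it before release. On to the right tray.

Request:
step_arm(
  motion=[
    {"claw": 42, "delta_pos": [0, 0, -20], "turn": 0},
    {"claw": 42, "delta_pos": [0, 0, -40], "turn": 0},
    {"claw": 62, "delta_pos": [0, 0, -41], "turn": 0},
    {"claw": 62, "delta_pos": [0, 0, -41], "turn": 0},
    {"claw": 62, "delta_pos": [0, 0, -41], "turn": 0},
    {"claw": 62, "delta_pos": [15.9, -36.6, -20], "turn": 0},
    {"claw": 62, "delta_pos": [15.9, -36.6, 0], "turn": 0},
    {"claw": 62, "delta_pos": [15.9, -36.6, 0], "turn": 0},
  ],
)

```text
clock: 11.3
eef_pos: [574.5, -5.3, 239.1]
tcp_rot: [3.142, 0.004, 3.07]
contact_force: [0.8, 0.2, -0.5]
opening: 0.73
grasp_force: 0.0
```

Request:
step_arm(
  motion=[
    {"claw": 62, "delta_pos": [15.9, -36.6, 0], "turn": 0},
    {"claw": 62, "delta_pos": [15.9, -36.6, 0], "turn": 0},
    {"claw": 62, "delta_pos": [15.9, -36.6, 0], "turn": 0},
    {"claw": 62, "delta_pos": [15.9, -36.6, 0], "turn": 0},
    {"claw": 62, "delta_pos": [15.9, -36.6, 0], "turn": 0},
    {"claw": 62, "delta_pos": [15.9, -36.6, 0], "turn": 0},
    {"claw": 62, "delta_pos": [15.9, -36.6, 0], "turn": 0},
    {"claw": 62, "delta_pos": [15.9, -36.6, 0], "turn": 0},
  ],
)

```text
clock: 11.97
eef_pos: [424.5, -288.8, 237.5]
tcp_rot: [-3.141, 0.001, 3.068]
contact_force: [0.2, -1.1, -0.3]
opening: 0.723
grasp_force: 0.0
```

Request:
step_arm(
  motion=[
    {"claw": 62, "delta_pos": [0, 0, 0], "turn": 0},
    {"claw": 62, "delta_pos": [0, 0, 0], "turn": 0},
    {"claw": 62, "delta_pos": [0, 0, 0], "turn": 0},
    {"claw": 62, "delta_pos": [0, 0, 0], "turn": 0},
  ],
)

```text
clock: 12.3
eef_pos: [426.1, -286.4, 237.2]
tcp_rot: [3.141, 0.0, 3.069]
contact_force: [0.8, -0.7, -1.1]
opening: 0.729
grasp_force: 0.0
```

```bash
python3 -c "
from h import *
f=shot('wrist','w10');s=sense();print(s['eef_pos'],s['tcp_rot'],s['qpos'])
g=shot('top','top1')
for F in(f,g):
  for x,y,a in((446,-244,.1),(446,-345,.02)): print(np.round(fitcell(F,x,y,a),3))
for x,y in((444.3,-245,),(445.8,-345.2)): print(np.abs(g['img'].astype(int)-load('top0')['img'])[225:285,370:460].mean())"
```

```text
[ 426.19196591 -286.21489856  237.20764872] [ 3.14127922e+00 -1.55908212e-05  3.06928226e+00] [-5.94478811e-01  1.81418310e-01  1.87113517e+00  2.97754576e-04
  1.08920904e+00 -2.09310268e+00]
[ 4.45065e+02 -2.44023e+02  6.60000e-02  2.56000e-01]
[ 4.46472e+02 -3.44522e+02 -1.60000e-02  9.10000e-02]
[ 4.43598e+02 -2.45325e+02  9.30000e-02  1.16000e-01]
[ 4.41427e+02 -3.34454e+02 -4.45000e-01  3.67000e-01]
13.985185185185186
13.985185185185186
```

Request:
step_arm(
  motion=[
    {"claw": 62, "delta_pos": [-7.8, 21.6, 0], "turn": 0},
    {"claw": 62, "delta_pos": [-7.9, 21.6, 0], "turn": 0},
    {"claw": 62, "delta_pos": [0, 0, 40], "turn": -0.076},
    {"claw": 62, "delta_pos": [0, 0, 40], "turn": -0.076},
    {"claw": 62, "delta_pos": [0, 0, 40], "turn": 0},
    {"claw": 62, "delta_pos": [0, 0, 30], "turn": 0},
    {"claw": 62, "delta_pos": [0, 0, 0], "turn": 0},
    {"claw": 62, "delta_pos": [0, 0, 0], "turn": 0},
  ],
)

```text
clock: 13.07
eef_pos: [444.0, -244.0, 86.5]
tcp_rot: [3.14, -0.003, -3.062]
contact_force: [0.4, 0.2, 0.2]
opening: 0.726
grasp_force: 0.0
```

```bash
python3 -c "
from h import *
f=shot('wrist','w11');s=sense();print(s['eef_pos'],s['tcp_rot'])
u=w2px(f,[[445,-244,19.5]])[0];print(u)
print(np.round(fitcell(f,445,-244,.08),3))
v=f['img'].mean(2).astype(int); print(v[int(u[1])-40:int(u[1])+50:8,int(u[0])-48:int(u[0])+52:8])
im=f['img'].astype(int);m=((im[...,0]-im[...,2]>45)&(im[...,0]>80)&(im[...,1]>.6*im[...,0])).astype(np.uint8);m[:, :200]=0;m[:,440:]=0
n,l,st,ce=cv2.connectedComponentsWithStats(m);print([(st[i].tolist(),ce[i].round(1).tolist()) for i in range(1,n) if 100<st[i,4]<4000])
"
```

```text
[ 445.20884293 -244.94766535   88.08535799] [ 3.14153352e+00 -3.27151479e-05 -3.06225042e+00]
[319.76428791 219.29922572]
[ 4.47057e+02 -2.44084e+02  6.70000e-02  1.04000e-01]
[[ 56  81  84  81  83  84  81  87  83  81  82 166 148]
 [ 48  80  81  83  11  18  98  21  15  55  80 137  90]
 [ 45  82 129  81  84  71  73  74  76  84  88 132  51]
 [ 44 140 132  82  85 113  92  95  83 106 138 137  52]
 [ 76 126 132  83  81  97  95  95  86 103 142 139  78]
 [ 75 139 141  79  20  37  48  55  26 118 139 137  89]
 [ 74 128 137  82  27  52  53  59  27 114 143 144  88]
 [ 66 133 139  83  23  46  52  57  25 123 139 128  93]
 [ 67 129 144  95  20  48  49  53  29 123 144 108 125]
 [ 65 136 146 136  20  45  51  52  26 138 145  78 170]
 [ 71 159 152 140  23  45  46  50  25 125 139  49 177]
 [ 58  37  35  39  45  43  44  46 114 102 118  61 167]]
[([297, 192, 47, 24, 951], [319.8, 203.7]), ([200, 265, 24, 26, 327], [208.6, 275.0]), ([200, 344, 14, 45, 467], [205.1, 365.4])]
```

Request:
step_arm(
  motion=[
    {"claw": 62, "delta_pos": [-1.8, 0.9, 20], "turn": 0},
    {"claw": 62, "delta_pos": [0, 0, 20], "turn": 0},
    {"claw": 62, "delta_pos": [0, 0, 20], "turn": 0},
    {"claw": 62, "delta_pos": [0, 0, 8], "turn": 0},
    {"claw": 62, "delta_pos": [0, 0, 0], "turn": 0},
    {"claw": 45, "delta_pos": [0, 0, 0], "turn": 0},
    {"claw": 35, "delta_pos": [0, 0, 0], "turn": 0},
    {"claw": 25, "delta_pos": [0, 0, 0], "turn": 0},
  ],
  force=40,
)

```text
clock: 13.78
eef_pos: [447.3, -244.8, 21.1]
tcp_rot: [-3.14, 0.002, -3.063]
contact_force: [-0.7, 1.5, 6.0]
opening: 0.371
grasp_force: 39.1
```

Request:
step_arm(
  motion=[
    {"claw": 25, "delta_pos": [0, 0, 0], "turn": 0},
    {"claw": 25, "delta_pos": [0, 0, 0], "turn": 0},
    {"claw": 25, "delta_pos": [0, 0, 0], "turn": 0},
  ],
  force=40,
)

```text
clock: 14.03
eef_pos: [447.3, -244.9, 21.0]
tcp_rot: [-3.14, 0.002, -3.063]
contact_force: [-0.8, 1.8, 7.7]
opening: 0.372
grasp_force: 39.3
```

Request:
step_arm(
  motion=[
    {"claw": 25, "delta_pos": [0, 0, -20], "turn": 0},
    {"claw": 25, "delta_pos": [0, 0, -40], "turn": 0.075},
    {"claw": 25, "delta_pos": [0, 0, -40], "turn": 0.075},
    {"claw": 25, "delta_pos": [-20.4, 33.7, 0], "turn": 0},
    {"claw": 25, "delta_pos": [-20.4, 33.7, 0], "turn": 0},
    {"claw": 25, "delta_pos": [-20.4, 33.7, 0], "turn": 0},
    {"claw": 25, "delta_pos": [-20.4, 33.7, 0], "turn": 0},
    {"claw": 25, "delta_pos": [-20.4, 33.7, 0], "turn": 0},
  ],
)

```text
clock: 14.7
eef_pos: [561.1, -82.0, 120.7]
tcp_rot: [-3.141, 0.002, 3.069]
contact_force: [0.5, -1.5, -1.6]
opening: 0.37
grasp_force: 41.2
```

Request:
step_arm(
  motion=[
    {"claw": 25, "delta_pos": [-20.4, 33.7, 0], "turn": 0},
    {"claw": 25, "delta_pos": [-20.4, 33.7, 0], "turn": 0},
    {"claw": 25, "delta_pos": [0, 0, 18], "turn": 0},
    {"claw": 25, "delta_pos": [0, 0, 18], "turn": 0},
    {"claw": 25, "delta_pos": [0, 0, 0], "turn": 0},
    {"claw": 25, "delta_pos": [0, 0, 0], "turn": 0},
    {"claw": 25, "delta_pos": [0, 0, 0], "turn": 0},
    {"claw": 25, "delta_pos": [0, 0, 0], "turn": 0},
  ],
)

```text
clock: 15.37
eef_pos: [606.2, -19.7, 84.7]
tcp_rot: [3.142, 0.002, 3.069]
contact_force: [0.0, -1.4, -1.5]
opening: 0.37
grasp_force: 41.2
```

```bash
cat >> h.py <<'E'
def rep(n):
    f=shot('wrist',n);s=sense();y=s['tcp_rot'][2]%(2*np.pi)
    print(s['eef_pos'].round(1),'ch',w2c(*s['eef_pos'][:2]),'yaw',round(y,3),s['contact_force'].round(1),s['grasp_force'].round(1),round(s['opening'],3),s['clock'])
    try: print(hand(f,s['eef_pos'],y))
    except Exception as e: print(e)
    return f
E
python3 -c "
from h import *
rep('w12')"
```

```text
Traceback (most recent call last):
  File "h.py", line 56, in rep
    print(s['eef_pos'].round(1),'ch',w2c(*s['eef_pos'][:2]),'yaw',round(y,3),s['contact_force'].round(1),s['grasp_force'].round(1),round(s['opening'],3),s['clock'])
                                                                                                         ^^^^^^^^^^^^^^^^^^^^^^
AttributeError: 'float' object has no attribute 'round'
```

```bash
sed -i "s/s\['grasp_force'\].round(1)/round(s['grasp_force'],1)/" h.py; python3 -c "
from h import *
rep('w12b')"
```

```text
[606.  -19.7  84.5] ch [-9.6 -5.7] yaw 3.069 [-0.3  0.6 -1.8] 41.2 0.372 15.4667
(np.int64(226), np.int64(254), 327, 'tilt deg 3.5 off -1.7')
```

Request:
step_arm(
  motion=[
    {"claw": 25, "delta_pos": [0, 0, 8], "turn": 0},
    {"claw": 25, "delta_pos": [0, 0, 8], "turn": 0},
    {"claw": 25, "delta_pos": [0, 0, 0], "turn": 0},
    {"claw": 25, "delta_pos": [0, 0, 2], "turn": 0},
    {"claw": 25, "delta_pos": [0, 0, 1], "turn": 0},
    {"claw": 25, "delta_pos": [0, 0, 0], "turn": 0},
    {"claw": 25, "delta_pos": [0, 0, 0], "turn": 0},
  ],
)

```text
clock: 16.05
eef_pos: [605.0, -19.3, 64.7]
tcp_rot: [-3.141, -0.001, 3.07]
contact_force: [-3.6, 0.6, 6.0]
opening: 0.375
grasp_force: 42.2
```

Request:
step_arm(
  motion=[
    {"claw": 25, "delta_pos": [-1, 0, 1], "turn": 0},
    {"claw": 25, "delta_pos": [-1, 0, 1], "turn": 0},
    {"claw": 25, "delta_pos": [0, 0, 1], "turn": 0},
    {"claw": 25, "delta_pos": [0, 0, 1], "turn": 0},
    {"claw": 25, "delta_pos": [0, 0, 1], "turn": 0},
    {"claw": 25, "delta_pos": [0, 0, 1], "turn": 0},
    {"claw": 25, "delta_pos": [0, 0, 0], "turn": 0},
    {"claw": 25, "delta_pos": [0, 0, 0], "turn": 0},
  ],
)

```text
clock: 16.72
eef_pos: [609.2, -19.5, 60.0]
tcp_rot: [3.142, 0.003, 3.07]
contact_force: [-0.4, -0.3, 12.4]
opening: 0.375
grasp_force: 43.8
```

```bash
python3 -c "
from h import *
rep('w13')"
```

```text
[609.2 -19.5  60. ] ch [-6.5 -5.2] yaw 3.07 [ 0.   1.2 12.4] 43.8 0.375 16.7667
(np.int64(233), np.int64(259), 323, 'tilt deg 11.0 off -2.6')
```

Request:
step_arm(
  motion=[
    {"claw": 25, "delta_pos": [-2, -0.4, -1], "turn": 0},
    {"claw": 25, "delta_pos": [-2, 0, 0], "turn": 0},
    {"claw": 25, "delta_pos": [-2, 0, 0], "turn": 0},
    {"claw": 25, "delta_pos": [-2, 0, 0], "turn": 0},
    {"claw": 25, "delta_pos": [-2, 0, 0], "turn": 0},
    {"claw": 25, "delta_pos": [-2, 0, 0], "turn": 0},
    {"claw": 25, "delta_pos": [0, 0, 0], "turn": 0},
    {"claw": 25, "delta_pos": [0, 0, 0], "turn": 0},
  ],
)

```text
clock: 17.43
eef_pos: [619.0, -20.6, 58.9]
tcp_rot: [-3.142, -0.001, 3.07]
contact_force: [-2.8, 0.1, 0.5]
opening: 0.376
grasp_force: 42.4
```

```bash
python3 -c "
from h import *
rep('w14')"
```

```text
[618.9 -20.6  58.9] ch [ 3.3 -5.7] yaw 3.07 [-3.6  0.5  0.7] 42.4 0.373 17.4833
(np.int64(232), np.int64(258), 323, 'tilt deg 10.7 off -2.8')
```

Request:
step_arm(
  motion=[
    {"claw": 25, "delta_pos": [-1.7, 0, 0], "turn": 0},
    {"claw": 25, "delta_pos": [0, 0, 3], "turn": 0},
    {"claw": 25, "delta_pos": [0, 0, 3], "turn": 0},
    {"claw": 25, "delta_pos": [0, 0, 3], "turn": 0},
    {"claw": 25, "delta_pos": [0, 0, 3], "turn": 0},
    {"claw": 25, "delta_pos": [0, 0, 1], "turn": 0},
    {"claw": 25, "delta_pos": [0, 0, 0], "turn": 0},
    {"claw": 25, "delta_pos": [0, 0, 0], "turn": 0},
  ],
)

```text
clock: 18.15
eef_pos: [620.3, -20.7, 45.6]
tcp_rot: [-3.142, -0.002, 3.07]
contact_force: [-5.4, 0.7, 0.4]
opening: 0.37
grasp_force: 42.4
```

```bash
python3 -c "
from h import *
rep('w15')"
```

```text
[620.2 -20.7  45.6] ch [ 4.7 -5.7] yaw 3.07 [-5.9  0.8  0.4] 42.4 0.378 18.2
(np.int64(232), np.int64(258), 323, 'tilt deg 10.7 off -2.7')
```

Same state as the first cell (spring 5.5 N). Pressing down to level.

Request:
step_arm(
  motion=[
    {"claw": 25, "delta_pos": [0, 0, 2], "turn": 0},
    {"claw": 25, "delta_pos": [0, 0, 2], "turn": 0},
    {"claw": 25, "delta_pos": [0, 0, 1.5], "turn": 0},
    {"claw": 25, "delta_pos": [0, 0, 1.5], "turn": 0},
    {"claw": 25, "delta_pos": [0, 0, 1], "turn": 0},
    {"claw": 25, "delta_pos": [0, 0, 1], "turn": 0},
    {"claw": 25, "delta_pos": [0, 0, 1], "turn": 0},
    {"claw": 25, "delta_pos": [0, 0, 1], "turn": 0},
  ],
)

```text
clock: 18.87
eef_pos: [619.6, -20.7, 36.6]
tcp_rot: [-3.142, -0.003, 3.07]
contact_force: [-18.5, -0.3, 27.0]
opening: 0.374
grasp_force: 47.7
```

```bash
python3 -c "
from h import *
rep('w16')"
```

```text
[619.6 -20.7  36.5] ch [ 4.  -5.7] yaw 3.07 [-15.4   1.   24.8] 47.4 0.375 18.9167
(np.int64(223), np.int64(252), 324, 'tilt deg 4.5 off -3.6')
```

Request:
step_arm(
  motion=[
    {"claw": 25, "delta_pos": [0, 0, -1], "turn": 0},
    {"claw": 25, "delta_pos": [0, 0, 0], "turn": 0},
    {"claw": 36, "delta_pos": [0, 0, 0], "turn": 0},
    {"claw": 42, "delta_pos": [0, 0, 0], "turn": 0},
    {"claw": 42, "delta_pos": [0, 0, 0], "turn": 0},
    {"claw": 42, "delta_pos": [0, 0, 0], "turn": 0},
    {"claw": 42, "delta_pos": [0, 0, 0], "turn": 0},
  ],
)

```text
clock: 19.5
eef_pos: [621.6, -20.8, 36.2]
tcp_rot: [-3.142, 0.001, 3.07]
contact_force: [0.2, -0.2, 0.1]
opening: 0.493
grasp_force: 0.0
```

```bash
python3 -c "
from h import *
rep('w17')
for n in('w9','w17'):
  v=load(n)['img'][195:250:3,318:326].mean((1)).astype(int);print(v.tolist())"
```

```text
[621.5 -20.8  36.2] ch [ 5.9 -5.7] yaw 3.07 [1.3 0.2 0.3] 0.0 0.493 19.55
(np.int64(205), np.int64(236), 313, 'tilt deg 2.0 off -10.7')
[[194, 187, 177], [160, 156, 148], [47, 46, 44], [17, 18, 18], [31, 31, 31], [117, 86, 43], [158, 116, 56], [156, 115, 54], [153, 112, 53], [154, 113, 54], [157, 115, 55], [153, 113, 54], [153, 112, 53], [154, 113, 53], [157, 115, 55], [119, 88, 44], [23, 21, 22], [23, 22, 21], [24, 24, 23]]
[[182, 176, 166], [21, 20, 21], [37, 35, 33], [48, 42, 37], [188, 138, 66], [169, 124, 60], [156, 114, 54], [152, 111, 53], [156, 115, 55], [156, 114, 54], [154, 114, 53], [154, 113, 53], [156, 115, 54], [156, 115, 56], [60, 44, 28], [22, 22, 23], [23, 21, 22], [23, 21, 21], [23, 23, 22]]
```

```bash
python3 -c "
from h import *
print(hand(load('w9'),np.array([628.7,98.96,35.4]),3.068,1.1),hand(load('w17'),np.array([621.5,-20.8,36.2]),3.07,.3))
print(np.abs(load('w9')['img'].astype(int)-load('w17')['img']).mean())"
```

```text
(np.int64(210), np.int64(240), 317, 'tilt deg 3.3 off -9.7') (np.int64(205), np.int64(236), 313, 'tilt deg 2.9 off -11.5')
36.15083984375
```

Request:
step_arm(
  motion=[
    {"claw": 42, "delta_pos": [0, 0, -20], "turn": 0},
    {"claw": 42, "delta_pos": [0, 0, -40], "turn": 0},
    {"claw": 62, "delta_pos": [0, 0, -41], "turn": 0},
    {"claw": 62, "delta_pos": [0, 0, -41], "turn": 0},
    {"claw": 62, "delta_pos": [0, 0, -41], "turn": 0},
    {"claw": 62, "delta_pos": [0, 0, -20], "turn": 0},
  ],
)

```text
clock: 20.05
eef_pos: [623.2, -20.8, 244.9]
tcp_rot: [3.141, 0.007, 3.07]
contact_force: [2.0, -0.3, -0.3]
opening: 0.726
grasp_force: 0.0
```

Request:
step_arm(
  motion=[
    {"claw": 62, "delta_pos": [17, -37.2, 0], "turn": 0},
    {"claw": 62, "delta_pos": [17, -37.2, 0], "turn": 0},
    {"claw": 62, "delta_pos": [17, -37.2, 0], "turn": 0},
    {"claw": 62, "delta_pos": [17, -37.2, 0], "turn": 0},
    {"claw": 62, "delta_pos": [17, -37.2, 0], "turn": 0},
    {"claw": 62, "delta_pos": [17, -37.2, 0], "turn": 0},
    {"claw": 62, "delta_pos": [17, -37.2, 0], "turn": 0},
    {"claw": 62, "delta_pos": [17, -37.2, 0], "turn": 0},
  ],
)

```text
clock: 20.72
eef_pos: [463.0, -309.4, 239.4]
tcp_rot: [-3.141, 0.001, 3.07]
contact_force: [0.9, 0.5, 0.6]
opening: 0.73
grasp_force: 0.0
```

Request:
step_arm(
  motion=[
    {"claw": 62, "delta_pos": [17, -37.2, 0], "turn": 0},
    {"claw": 62, "delta_pos": [0, 0, 39], "turn": -0.07},
    {"claw": 62, "delta_pos": [0, 0, 39], "turn": 0},
    {"claw": 62, "delta_pos": [0, 0, 39], "turn": 0},
    {"claw": 62, "delta_pos": [0, 0, 39], "turn": 0},
    {"claw": 62, "delta_pos": [0, 0, 0], "turn": 0},
    {"claw": 62, "delta_pos": [0, 0, 0], "turn": 0},
    {"claw": 62, "delta_pos": [0, 0, 0], "turn": 0},
  ],
)

```text
clock: 21.38
eef_pos: [445.5, -344.4, 85.0]
tcp_rot: [-3.14, 0.001, 3.14]
contact_force: [0.3, -0.6, 0.3]
opening: 0.725
grasp_force: 0.0
```

```bash
python3 -c "
from h import *
f=rep('w18');print(np.round(fitcell(f,446.5,-344.5,0.),3))"
```

```text
[ 446.1 -344.8   85.7] ch [-146.1 -341.3] yaw 3.14 [ 0.5 -0.2  0.1] 0.0 0.722 21.4333
(np.int64(195), np.int64(214), 272, 'tilt deg 28.7 off -29.4')
[ 4.47847e+02 -3.44897e+02 -2.50000e-02  6.00000e-02]
```

Request:
step_arm(
  motion=[
    {"claw": 62, "delta_pos": [-0.8, 0, 20], "turn": 0.024},
    {"claw": 62, "delta_pos": [0, 0, 20], "turn": 0},
    {"claw": 62, "delta_pos": [0, 0, 20], "turn": 0},
    {"claw": 62, "delta_pos": [0, 0, 5.5], "turn": 0},
    {"claw": 62, "delta_pos": [0, 0, 0], "turn": 0},
    {"claw": 45, "delta_pos": [0, 0, 0], "turn": 0},
    {"claw": 35, "delta_pos": [0, 0, 0], "turn": 0},
    {"claw": 25, "delta_pos": [0, 0, 0], "turn": 0},
  ],
)

```text
clock: 22.1
eef_pos: [446.4, -344.5, 19.7]
tcp_rot: [-3.14, 0.002, 3.116]
contact_force: [-0.1, 0.2, 4.2]
opening: 0.377
grasp_force: 39.3
```

Request:
step_arm(
  motion=[
    {"claw": 25, "delta_pos": [0, 0, 0], "turn": 0},
    {"claw": 25, "delta_pos": [0, 0, 0], "turn": 0},
    {"claw": 25, "delta_pos": [0, 0, 0], "turn": 0},
  ],
  force=40,
)

```text
clock: 22.35
eef_pos: [446.4, -344.5, 19.7]
tcp_rot: [-3.14, 0.002, 3.116]
contact_force: [-0.9, 0.3, 8.0]
opening: 0.374
grasp_force: 39.6
```

Request:
step_arm(
  motion=[
    {"claw": 25, "delta_pos": [0, 0, -20], "turn": 0},
    {"claw": 25, "delta_pos": [0, 0, -40], "turn": 0.045},
    {"claw": 25, "delta_pos": [0, 0, -40], "turn": 0},
    {"claw": 25, "delta_pos": [-17.1, 34.4, 0], "turn": 0},
    {"claw": 25, "delta_pos": [-17.1, 34.4, 0], "turn": 0},
    {"claw": 25, "delta_pos": [-17.1, 34.4, 0], "turn": 0},
    {"claw": 25, "delta_pos": [-17.1, 34.4, 0], "turn": 0},
    {"claw": 25, "delta_pos": [-17.1, 34.4, 0], "turn": 0},
  ],
)

```text
clock: 23.02
eef_pos: [543.7, -176.8, 119.2]
tcp_rot: [-3.141, 0.002, 3.07]
contact_force: [-0.3, -0.8, -1.2]
opening: 0.373
grasp_force: 40.9
```

Request:
step_arm(
  motion=[
    {"claw": 25, "delta_pos": [-17.1, 34.4, 0], "turn": 0},
    {"claw": 25, "delta_pos": [-17.1, 34.4, 0], "turn": 0},
    {"claw": 25, "delta_pos": [-17.1, 34.4, 0], "turn": 0},
    {"claw": 25, "delta_pos": [0, 0, 18], "turn": 0},
    {"claw": 25, "delta_pos": [0, 0, 18], "turn": 0},
    {"claw": 25, "delta_pos": [0, 0, 0], "turn": 0},
    {"claw": 25, "delta_pos": [0, 0, 0], "turn": 0},
    {"claw": 25, "delta_pos": [0, 0, 0], "turn": 0},
  ],
)

```text
clock: 23.68
eef_pos: [601.6, -79.3, 82.9]
tcp_rot: [-3.141, 0.001, 3.07]
contact_force: [-0.3, 0.4, -1.6]
opening: 0.374
grasp_force: 40.9
```

```bash
python3 -c "
from h import *
rep('w19')"
```

```text
[601.8 -79.4  83.1] ch [ -9.5 -65.6] yaw 3.07 [ 0.3 -0.1 -1.1] 40.9 0.376 23.7333
(np.int64(231), np.int64(259), 332, 'tilt deg 2.7 off 0.5')
```

Request:
step_arm(
  motion=[
    {"claw": 25, "delta_pos": [0.8, 0, 8], "turn": 0},
    {"claw": 25, "delta_pos": [0, 0, 8], "turn": 0},
    {"claw": 25, "delta_pos": [0, 0, 2], "turn": 0},
    {"claw": 25, "delta_pos": [0, 0, 0], "turn": 0},
    {"claw": 25, "delta_pos": [0, 0, 0], "turn": 0},
  ],
)

```text
clock: 24.15
eef_pos: [600.1, -79.1, 63.6]
tcp_rot: [-3.141, -0.001, 3.071]
contact_force: [-1.2, -0.0, 1.2]
opening: 0.373
grasp_force: 41.3
```

Request:
step_arm(
  motion=[
    {"claw": 25, "delta_pos": [0, 0, 1], "turn": 0},
    {"claw": 25, "delta_pos": [0, 0, 1], "turn": 0},
    {"claw": 25, "delta_pos": [0, 0, 1], "turn": 0},
    {"claw": 25, "delta_pos": [0, 0, 1], "turn": 0},
    {"claw": 25, "delta_pos": [0, 0, 1], "turn": 0},
    {"claw": 25, "delta_pos": [0, 0, 1], "turn": 0},
    {"claw": 25, "delta_pos": [0, 0, 0], "turn": 0},
    {"claw": 25, "delta_pos": [0, 0, 0], "turn": 0},
  ],
)

```text
clock: 24.82
eef_pos: [603.0, -79.3, 59.8]
tcp_rot: [-3.141, 0.005, 3.071]
contact_force: [1.1, -1.6, 13.9]
opening: 0.373
grasp_force: 43.7
```

```bash
python3 -c "
from h import *
rep('w20')"
```

```text
[603.  -79.3  59.8] ch [ -8.4 -65.3] yaw 3.071 [ 1.7 -1.9 13.7] 43.7 0.374 24.8667
(np.int64(237), np.int64(264), 329, 'tilt deg 8.5 off 0.6')
```

Request:
step_arm(
  motion=[
    {"claw": 25, "delta_pos": [0, 0, 1], "turn": 0},
    {"claw": 25, "delta_pos": [0, 0, 0], "turn": 0},
    {"claw": 25, "delta_pos": [-2, -0.4, -1], "turn": 0},
    {"claw": 25, "delta_pos": [-2, 0, 0], "turn": 0},
    {"claw": 25, "delta_pos": [-2, 0, 0], "turn": 0},
    {"claw": 25, "delta_pos": [-2, 0, 0], "turn": 0},
    {"claw": 25, "delta_pos": [-2, 0, 0], "turn": 0},
    {"claw": 25, "delta_pos": [0, 0, 0], "turn": 0},
  ],
)

```text
clock: 25.53
eef_pos: [610.2, -79.9, 57.6]
tcp_rot: [3.142, -0.001, 3.071]
contact_force: [-2.6, 0.2, 0.8]
opening: 0.38
grasp_force: 42.3
```

```bash
python3 -c "
from h import *
rep('w21')"
```

```text
[610.  -79.9  57.5] ch [ -1.4 -65.5] yaw 3.071 [-2.7 -0.6  0.9] 42.3 0.376 25.5833
(np.int64(237), np.int64(264), 328, 'tilt deg 9.6 off 0.5')
```

Request:
step_arm(
  motion=[
    {"claw": 25, "delta_pos": [-1.7, 0, 0], "turn": 0},
    {"claw": 25, "delta_pos": [-1.7, 0, 0], "turn": 0},
    {"claw": 25, "delta_pos": [0, 0, 3], "turn": 0},
    {"claw": 25, "delta_pos": [0, 0, 3], "turn": 0},
    {"claw": 25, "delta_pos": [0, 0, 3], "turn": 0},
    {"claw": 25, "delta_pos": [0, 0, 3], "turn": 0},
    {"claw": 25, "delta_pos": [0, 0, 0], "turn": 0},
    {"claw": 25, "delta_pos": [0, 0, 0], "turn": 0},
  ],
)

```text
clock: 26.25
eef_pos: [612.7, -80.1, 44.9]
tcp_rot: [3.141, -0.002, 3.071]
contact_force: [-4.9, -0.1, -0.9]
opening: 0.375
grasp_force: 42.2
```

```bash
python3 -c "
from h import *
rep('w22')"
```

```text
[612.7 -80.1  44.8] ch [  1.3 -65.4] yaw 3.071 [-4.6 -0.  -0.7] 42.2 0.375 26.3
(np.int64(237), np.int64(264), 329, 'tilt deg 8.9 off 0.6')
```

Request:
step_arm(
  motion=[
    {"claw": 25, "delta_pos": [-0.6, -0.4, 2], "turn": 0},
    {"claw": 25, "delta_pos": [0, 0, 2], "turn": 0},
    {"claw": 25, "delta_pos": [0, 0, 1.5], "turn": 0},
    {"claw": 25, "delta_pos": [0, 0, 1.5], "turn": 0},
    {"claw": 25, "delta_pos": [0, 0, 1], "turn": 0},
    {"claw": 25, "delta_pos": [0, 0, 1], "turn": 0},
    {"claw": 25, "delta_pos": [0, 0, 1], "turn": 0},
    {"claw": 25, "delta_pos": [0, 0, 0.5], "turn": 0},
  ],
)

```text
clock: 26.97
eef_pos: [612.6, -80.5, 36.0]
tcp_rot: [3.141, -0.003, 3.071]
contact_force: [-15.5, 0.4, 21.8]
opening: 0.374
grasp_force: 46.1
```

```bash
python3 -c "
from h import *
rep('w23')"
```

```text
[612.6 -80.4  36. ] ch [  1.3 -65.8] yaw 3.071 [-15.1   1.6  20.2] 45.9 0.369 27.0167
(np.int64(231), np.int64(259), 330, 'tilt deg 4.6 off 0.1')
```

Brass rows match the level hover again (231/259). Releasing.

Request:
step_arm(
  motion=[
    {"claw": 25, "delta_pos": [0, 0, 0], "turn": 0},
    {"claw": 25, "delta_pos": [0, 0, 0], "turn": 0},
    {"claw": 36, "delta_pos": [0, 0, 0], "turn": 0},
    {"claw": 42, "delta_pos": [0, 0, 0], "turn": 0},
    {"claw": 42, "delta_pos": [0, 0, 0], "turn": 0},
    {"claw": 42, "delta_pos": [0, 0, 0], "turn": 0},
    {"claw": 42, "delta_pos": [0, 0, 0], "turn": 0},
  ],
)

```text
clock: 27.6
eef_pos: [614.7, -80.7, 35.1]
tcp_rot: [-3.142, 0.001, 3.071]
contact_force: [-0.3, -0.4, -0.2]
opening: 0.491
grasp_force: 0.0
```

```bash
python3 -c "
from h import *
f=rep('w24');s=sense();print(hand(f,s['eef_pos'],s['tcp_rot'][2],36.5-s['eef_pos'][2]))
print(load('w24')['img'][190:240:3,318:326].mean(1).astype(int)[:,0])"
```

```text
[614.6 -80.6  35.1] ch [  3.3 -65.9] yaw 3.071 [ 0.2 -0.3 -0.6] 0.0 0.49 27.65
(np.int64(212), np.int64(242), 318, 'tilt deg 2.3 off -7.7')
(np.int64(212), np.int64(242), 318, 'tilt deg 3.9 off -9.2')
[194 187 173 169 122  16  30  65 155 157 155 152 157 155 154 155 156]
```

Request:
step_arm(
  motion=[
    {"claw": 42, "delta_pos": [0, 0, -20], "turn": 0},
    {"claw": 42, "delta_pos": [0, 0, -40], "turn": 0},
    {"claw": 62, "delta_pos": [0, 0, -41], "turn": 0},
    {"claw": 62, "delta_pos": [0, 0, -41], "turn": 0},
    {"claw": 62, "delta_pos": [0, 0, -41], "turn": 0},
    {"claw": 62, "delta_pos": [9.9, 37.5, -27], "turn": 0},
    {"claw": 62, "delta_pos": [9.9, 37.5, 0], "turn": 0},
    {"claw": 62, "delta_pos": [9.9, 37.5, 0], "turn": 0},
  ],
)

```text
clock: 28.32
eef_pos: [594.6, 29.8, 244.6]
tcp_rot: [3.141, 0.005, 3.069]
contact_force: [1.2, 1.1, -1.6]
opening: 0.724
grasp_force: 0.0
```

Request:
step_arm(
  motion=[
    {"claw": 62, "delta_pos": [9.9, 37.5, 0], "turn": 0},
    {"claw": 62, "delta_pos": [9.9, 37.5, 0], "turn": 0},
    {"claw": 62, "delta_pos": [9.9, 37.5, 0], "turn": 0},
    {"claw": 62, "delta_pos": [9.9, 37.5, 0], "turn": 0},
    {"claw": 62, "delta_pos": [9.9, 37.5, 0], "turn": 0},
    {"claw": 62, "delta_pos": [9.9, 37.5, 0], "turn": -0.071},
    {"claw": 62, "delta_pos": [0, 0, 0], "turn": 0},
    {"claw": 62, "delta_pos": [0, 0, 0], "turn": 0},
  ],
)

```text
clock: 28.98
eef_pos: [549.6, 259.7, 241.9]
tcp_rot: [-3.142, -0.0, -3.138]
contact_force: [-0.7, -0.9, 0.2]
opening: 0.724
grasp_force: 0.0
```

```bash
python3 -c "
from h import *
f=shot('wrist','w25');s=sense();print(s['eef_pos'],s['tcp_rot'])
t=shot('top','top2');sc=shot('scene','scene2')
print(w2px(f,[[628,271,50]]),w2px(sc,[c2w(0,24,35)]),w2px(t,[c2w(0,24,35)]))
w=cv2.imread('pics/w25.png');S=cv2.imread('pics/scene2.png');T=cv2.imread('pics/top2.png')
o=np.zeros((600,800,3),np.uint8)
o[:300,:400]=cv2.resize(w[160:310,220:420],(400,300),interpolation=cv2.INTER_CUBIC)
o[:300,400:]=cv2.resize(T[155:230,255:355],(400,300),interpolation=cv2.INTER_CUBIC)
o[300:,:400]=cv2.resize(S[180:260,275:382],(400,300),interpolation=cv2.INTER_CUBIC)
o[300:,400:]=cv2.resize(T[145:220,160:260],(400,300),interpolation=cv2.INTER_CUBIC)
cv2.imwrite('pics/comp.png',np.clip(o*1.3,0,255).astype(np.uint8))"
```

```text
[549.96629949 258.19972341 241.82387835] [-3.14103110e+00 -1.32123111e-04 -3.14008212e+00]
[[329.15639804 242.62500864]] [[331.91793027 213.79344487]] [[301.21952208 184.31468142]]
```

View pics/comp.png

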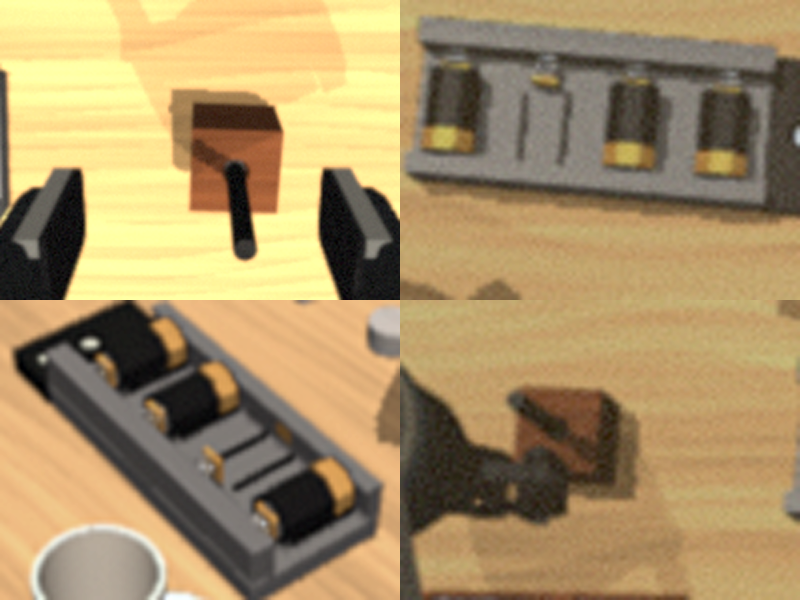

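All three cells sit level with nubs under the lip. The stylus mouth is at wrist px ≈(338,244) and its top at ≈(342,284).

```bash
python3 -c "
from h import *
f=load('w25');print(px2w(f,[[338,244.5],[342.3,284]],[50,136]).round(1))
im=f['img'].astype(int)
br=((im[...,0]-im[...,2]>20)&(im[...,0]<150)&(im[...,1]<.7*im[...,0])).astype(np.uint8);br[:, :300]=0;br[:,380:]=0
br=cv2.morphologyEx(br,cv2.MORPH_OPEN,np.ones((3,3)));n,l,st,ce=cv2.connectedComponentsWithStats(br);print(st[1:][st[1:,4]>200].tolist())
V=im.mean(2).astype(int);print(V[285:292,335:350].tolist());print(V[150:300:4,330].tolist())
print('button',[px2w(load(n),[u],14).round(1).tolist() for n,u in(('w3',(85.3,279.7)),)], w2c(614.6,-137.5))"
```

```text
[[630.5 282.   50. ]
 [631.3 281.2 136. ]]
[[300, 64, 80, 93, 2371], [315, 212, 46, 54, 2040]]
[[171, 128, 72, 43, 39, 41, 40, 37, 43, 40, 45, 47, 66, 116, 167], [177, 147, 86, 48, 40, 42, 38, 41, 42, 41, 44, 48, 82, 136, 175], [180, 160, 111, 65, 46, 41, 39, 39, 37, 41, 44, 62, 106, 155, 180], [181, 173, 147, 102, 64, 47, 40, 42, 41, 43, 62, 99, 141, 172, 182], [182, 179, 171, 146, 111, 88, 74, 69, 72, 88, 115, 146, 169, 178, 181], [182, 181, 179, 173, 161, 148, 133, 125, 129, 151, 164, 172, 177, 178, 179], [181, 181, 181, 181, 179, 176, 172, 166, 170, 174, 177, 178, 180, 178, 178]]
[127, 77, 139, 158, 150, 161, 151, 161, 160, 162, 161, 158, 167, 169, 109, 89, 33, 25, 29, 72, 70, 72, 48, 44, 60, 76, 82, 86, 82, 152, 181, 186, 181, 180, 182, 180, 181, 182]
button [[[614.6, -137.6, 14.0]]] [   7.3 -122.6]
```

Request:
step_arm(
  motion=[
    {"claw": 50, "delta_pos": [-27, 7.8, 0], "turn": 0},
    {"claw": 50, "delta_pos": [-27, 7.8, 0], "turn": 0},
    {"claw": 50, "delta_pos": [-27, 7.8, 0], "turn": 0},
    {"claw": 50, "delta_pos": [0, 0, 20], "turn": 0},
    {"claw": 50, "delta_pos": [0, 0, 30], "turn": 0},
    {"claw": 50, "delta_pos": [0, 0, 0], "turn": 0},
    {"claw": 50, "delta_pos": [0, 0, 0], "turn": 0},
    {"claw": 50, "delta_pos": [0, 0, 0], "turn": 0},
  ],
)

```text
clock: 29.8
eef_pos: [631.8, 280.4, 193.3]
tcp_rot: [3.141, 0.001, 3.14]
contact_force: [0.5, 0.1, 0.7]
opening: 0.584
grasp_force: 0.0
```

```bash
python3 -c "
from h import *
f=shot('wrist','w26');s=sense();e=s['eef_pos'];print(e,s['tcp_rot'],s['opening'])
print('expected top',w2px(f,[[631.3,281.2,136]]),'tcp axis at 136',w2px(f,[[e[0],e[1],136]]))
V=f['img'].mean(2).astype(int)
for r in range(215,300,6): print(r,V[r,284:364:4].tolist())"
```

```text
[632.08868382 280.8286014  193.95720707] [3.14079900e+00 1.90135067e-03 3.14079550e+00] 0.5846942673603225
expected top [[321.13906737 221.84702988]] tcp axis at 136 [[320.61697367 222.8838033 ]]
215 [175, 157, 149, 73, 72, 71, 70, 71, 13, 21, 14, 18, 74, 73, 72, 74, 119, 159, 158, 157]
221 [172, 170, 149, 153, 151, 148, 148, 143, 45, 48, 49, 48, 148, 149, 149, 150, 150, 150, 152, 150]
227 [175, 176, 166, 155, 154, 153, 153, 152, 65, 44, 44, 92, 153, 152, 156, 156, 163, 166, 171, 175]
233 [170, 178, 176, 163, 156, 159, 162, 164, 164, 163, 161, 162, 162, 162, 166, 171, 179, 179, 180, 178]
239 [180, 181, 180, 181, 169, 165, 166, 167, 166, 172, 168, 176, 180, 182, 180, 180, 180, 178, 178, 178]
245 [180, 181, 179, 178, 181, 173, 163, 162, 160, 168, 177, 175, 176, 175, 175, 176, 181, 181, 183, 183]
251 [173, 172, 169, 173, 171, 170, 170, 177, 176, 182, 178, 180, 181, 182, 181, 181, 180, 180, 182, 180]
257 [183, 182, 181, 181, 181, 180, 179, 180, 180, 178, 178, 177, 175, 177, 175, 174, 173, 173, 171, 176]
263 [183, 182, 181, 180, 182, 179, 180, 178, 177, 179, 179, 178, 183, 183, 184, 181, 184, 183, 182, 181]
269 [174, 174, 174, 177, 175, 175, 176, 176, 176, 176, 176, 175, 175, 176, 176, 175, 175, 173, 174, 173]
275 [177, 176, 175, 175, 176, 175, 175, 177, 177, 177, 180, 180, 179, 179, 181, 180, 179, 181, 179, 179]
281 [182, 181, 181, 182, 181, 180, 180, 179, 178, 179, 178, 180, 179, 179, 176, 175, 179, 178, 179, 182]
287 [181, 180, 181, 184, 186, 185, 184, 186, 186, 184, 183, 184, 187, 183, 184, 183, 183, 181, 180, 181]
293 [181, 182, 181, 180, 179, 182, 177, 178, 178, 178, 175, 177, 176, 175, 180, 179, 177, 181, 181, 180]
299 [173, 172, 174, 173, 174, 175, 174, 174, 174, 174, 175, 173, 173, 173, 174, 172, 173, 173, 170, 170]
```

Request:
step_arm(
  motion=[
    {"claw": 50, "delta_pos": [0, 0, 35], "turn": 0},
    {"claw": 50, "delta_pos": [0, 0, 35], "turn": 0},
    {"claw": 50, "delta_pos": [0, 0, 26], "turn": 0},
    {"claw": 50, "delta_pos": [0, 0, 10], "turn": 0},
    {"claw": 50, "delta_pos": [0, 0, 0], "turn": 0},
    {"claw": 35, "delta_pos": [0, 0, 0], "turn": 0},
    {"claw": 20, "delta_pos": [0, 0, 0], "turn": 0},
    {"claw": 5, "delta_pos": [0, 0, 0], "turn": 0},
  ],
  force=80,
)

```text
clock: 30.52
eef_pos: [632.7, 281.9, 88.6]
tcp_rot: [3.14, 0.003, -3.141]
contact_force: [0.2, -0.5, -0.1]
opening: 0.168
grasp_force: 0.0
```

Request:
step_arm(
  motion=[
    {"claw": 2, "delta_pos": [0, 0, 0], "turn": 0},
    {"claw": 2, "delta_pos": [0, 0, 0], "turn": 0},
    {"claw": 2, "delta_pos": [0, 0, 0], "turn": 0},
    {"claw": 2, "delta_pos": [0, 0, 0], "turn": 0},
    {"claw": 2, "delta_pos": [0, 0, 0], "turn": 0},
  ],
  force=80,
)

```text
clock: 30.93
eef_pos: [632.6, 281.8, 88.4]
tcp_rot: [3.14, 0.003, -3.141]
contact_force: [-0.1, -0.8, 7.7]
opening: 0.114
grasp_force: 77.9
```

Request:
step_arm(
  motion=[
    {"claw": 2, "delta_pos": [0, 0, -15], "turn": 0},
    {"claw": 2, "delta_pos": [0, 0, -25], "turn": 0},
    {"claw": 2, "delta_pos": [0, 0, -25], "turn": 0},
    {"claw": 2, "delta_pos": [0, 0, -20], "turn": 0},
    {"claw": 2, "delta_pos": [1.8, -38, 0], "turn": 0},
    {"claw": 2, "delta_pos": [1.8, -38, 0], "turn": 0},
    {"claw": 2, "delta_pos": [1.8, -38, 0], "turn": 0},
    {"claw": 2, "delta_pos": [1.8, -38, 0], "turn": 0},
  ],
)

```text
clock: 31.6
eef_pos: [624.0, 128.0, 172.2]
tcp_rot: [3.141, 0.002, -3.14]
contact_force: [1.3, -0.8, 0.9]
opening: 0.112
grasp_force: 78.0
```

Request:
step_arm(
  motion=[
    {"claw": 2, "delta_pos": [1.8, -38, 0], "turn": 0},
    {"claw": 2, "delta_pos": [1.8, -38, 0], "turn": 0},
    {"claw": 2, "delta_pos": [1.8, -38, 0], "turn": 0},
    {"claw": 2, "delta_pos": [1.8, -38, 0], "turn": 0},
    {"claw": 2, "delta_pos": [1.8, -38, 0], "turn": 0},
    {"claw": 2, "delta_pos": [1.8, -38, 0], "turn": 0},
    {"claw": 2, "delta_pos": [1.8, -38, 0], "turn": 0},
    {"claw": 2, "delta_pos": [0, 0, 0], "turn": 0},
  ],
)

```text
clock: 32.27
eef_pos: [611.4, -142.9, 172.2]
tcp_rot: [-3.139, 0.002, 3.138]
contact_force: [-0.5, -0.3, -0.5]
opening: 0.112
grasp_force: 78.1
```

Request:
step_arm(
  motion=[
    {"claw": 2, "delta_pos": [0, 0, 20], "turn": 0},
    {"claw": 2, "delta_pos": [0, 0, 20], "turn": 0},
    {"claw": 2, "delta_pos": [0, 0, 0], "turn": 0},
    {"claw": 2, "delta_pos": [0, 0, 0], "turn": 0},
    {"claw": 2, "delta_pos": [0, 0, 0], "turn": 0},
  ],
)

```text
clock: 32.68
eef_pos: [612.1, -136.5, 132.2]
tcp_rot: [-3.141, 0.001, -3.141]
contact_force: [-0.4, -0.2, -0.9]
opening: 0.112
grasp_force: 78.1
```

```bash
python3 -c "
from h import *
f=shot('wrist','w27');s=sense();e=s['eef_pos'];print(e,s['tcp_rot'],s['opening'],s['contact_force'])
u=w2px(f,[[613.5,-136.8,14]])[0];print('btn',u,'tip',w2px(f,[[e[0],e[1],e[2]-82.4]]))
V=f['img'].mean(2).astype(int);r0=int(u[1])-24;c0=int(u[0])-33
for r in range(r0,r0+56,4): print(r,V[r,c0:c0+68:3].tolist())
print(c0)"
```

```text
[ 612.41718815 -136.54037737  132.54346784] [-3.14119058e+00  1.86712342e-03 -3.14089564e+00] 0.10864605020242653 [ 0.51899081 -0.48585116 -0.96073368]
btn [319.8229585  199.79097577] tip [[320.01621367 211.49301305]]
175 [119, 118, 118, 110, 27, 22, 22, 24, 25, 24, 21, 23, 24, 27, 45, 54, 70, 73, 72, 77, 74, 77, 83]
179 [134, 120, 122, 108, 25, 28, 22, 25, 24, 24, 22, 28, 50, 54, 66, 72, 68, 72, 72, 72, 75, 78, 88]
183 [188, 183, 141, 95, 20, 19, 24, 22, 39, 47, 56, 65, 66, 69, 69, 72, 73, 71, 73, 72, 76, 77, 106]
187 [197, 196, 150, 97, 19, 21, 15, 44, 61, 62, 63, 68, 65, 66, 66, 73, 75, 74, 75, 75, 73, 75, 119]
191 [191, 184, 122, 88, 29, 16, 22, 23, 29, 61, 64, 67, 87, 70, 69, 69, 73, 71, 70, 76, 72, 78, 134]
195 [185, 174, 113, 84, 55, 56, 55, 55, 39, 31, 145, 246, 249, 249, 151, 57, 73, 72, 72, 75, 74, 75, 145]
199 [180, 171, 112, 73, 59, 56, 58, 60, 61, 45, 235, 247, 249, 249, 241, 29, 69, 71, 71, 71, 73, 77, 154]
203 [188, 177, 113, 72, 57, 59, 57, 61, 60, 28, 134, 244, 248, 247, 136, 27, 69, 73, 71, 72, 70, 80, 156]
207 [185, 177, 114, 70, 58, 59, 57, 60, 60, 51, 20, 53, 67, 21, 23, 57, 68, 68, 68, 71, 70, 89, 159]
211 [185, 183, 116, 67, 52, 59, 58, 61, 58, 62, 64, 92, 92, 55, 64, 66, 68, 69, 66, 70, 72, 106, 159]
215 [179, 180, 113, 61, 57, 54, 52, 52, 55, 54, 62, 91, 91, 68, 65, 65, 64, 66, 68, 67, 71, 122, 158]
219 [178, 135, 108, 55, 53, 54, 54, 55, 57, 53, 53, 71, 67, 46, 61, 64, 64, 66, 66, 68, 71, 132, 155]
223 [180, 139, 108, 55, 49, 51, 52, 55, 54, 72, 50, 25, 26, 49, 77, 65, 64, 65, 66, 65, 68, 143, 157]
227 [183, 140, 108, 51, 49, 50, 51, 54, 58, 38, 21, 14, 15, 12, 42, 61, 61, 63, 64, 65, 69, 151, 156]
286
```

Request:
step_arm(
  motion=[
    {"claw": 2, "delta_pos": [-1, 1.7, 0], "turn": 0},
    {"claw": 2, "delta_pos": [0, 0, 15], "turn": 0},
    {"claw": 2, "delta_pos": [0, 0, 13], "turn": 0},
    {"claw": 2, "delta_pos": [0, 0, 4], "turn": 0},
    {"claw": 2, "delta_pos": [0, 0, 0], "turn": 0},
    {"claw": 2, "delta_pos": [0, 0, 0], "turn": 0},
    {"claw": 2, "delta_pos": [0, 0, 0], "turn": 0},
  ],
)

```text
clock: 33.32
eef_pos: [612.9, -135.1, 99.6]
tcp_rot: [-3.141, 0.001, -3.141]
contact_force: [-0.7, 0.1, -0.2]
opening: 0.108
grasp_force: 78.1
```

Request:
step_arm(
  motion=[
    {"claw": 2, "delta_pos": [0, 0, 2], "turn": 0},
    {"claw": 2, "delta_pos": [0, 0, 2], "turn": 0},
    {"claw": 2, "delta_pos": [0, 0, 2], "turn": 0},
    {"claw": 2, "delta_pos": [0, 0, 1], "turn": 0},
    {"claw": 2, "delta_pos": [0, 0, 0], "turn": 0},
    {"claw": 2, "delta_pos": [0, 0, 0], "turn": 0},
  ],
)

```text
clock: 33.82
eef_pos: [613.0, -135.2, 92.6]
tcp_rot: [-3.141, 0.001, -3.141]
contact_force: [-0.7, 0.0, 4.3]
opening: 0.112
grasp_force: 78.7
```

Request:
step_arm(
  motion=[
    {"claw": 2, "delta_pos": [0, 0, 1], "turn": 0},
    {"claw": 2, "delta_pos": [0, 0, 1], "turn": 0},
    {"claw": 2, "delta_pos": [0, 0, 1], "turn": 0},
    {"claw": 2, "delta_pos": [0, 0, 0], "turn": 0},
    {"claw": 2, "delta_pos": [0, 0, 0], "turn": 0},
  ],
)

```text
clock: 34.23
eef_pos: [613.8, -135.3, 91.5]
tcp_rot: [-3.141, 0.003, -3.141]
contact_force: [-3.5, 0.7, 20.8]
opening: 0.11
grasp_force: 80.8
```

Request:
step_arm(
  motion=[
    {"claw": 2, "delta_pos": [0, 0, -8], "turn": 0},
    {"claw": 2, "delta_pos": [0, 0, -25], "turn": 0},
    {"claw": 2, "delta_pos": [0, 0, -25], "turn": 0},
    {"claw": 2, "delta_pos": [0, 0, -25], "turn": 0},
    {"claw": 2, "delta_pos": [-1.8, 38, 0], "turn": 0},
    {"claw": 2, "delta_pos": [-1.8, 38, 0], "turn": 0},
    {"claw": 2, "delta_pos": [-1.8, 38, 0], "turn": 0},
    {"claw": 2, "delta_pos": [-1.8, 38, 0], "turn": 0},
  ],
)

```text
clock: 34.9
eef_pos: [619.1, 18.2, 172.0]
tcp_rot: [3.142, -0.001, 3.141]
contact_force: [0.9, 0.2, -0.4]
opening: 0.106
grasp_force: 78.1
```

Request:
step_arm(
  motion=[
    {"claw": 2, "delta_pos": [-1.8, 38, 0], "turn": 0},
    {"claw": 2, "delta_pos": [-1.8, 38, 0], "turn": 0},
    {"claw": 2, "delta_pos": [-1.8, 38, 0], "turn": 0},
    {"claw": 2, "delta_pos": [-1.8, 38, 0], "turn": 0},
    {"claw": 2, "delta_pos": [-1.8, 38, 0], "turn": 0},
    {"claw": 2, "delta_pos": [-1.8, 38, 0], "turn": 0},
    {"claw": 2, "delta_pos": [-1.8, 37, 0], "turn": 0},
    {"claw": 2, "delta_pos": [0, 0, 0], "turn": 0},
  ],
)

```text
clock: 35.57
eef_pos: [631.8, 288.3, 171.7]
tcp_rot: [3.139, 0.0, -3.138]
contact_force: [0.2, -0.9, -0.5]
opening: 0.11
grasp_force: 78.2
```

Request:
step_arm(
  motion=[
    {"claw": 2, "delta_pos": [0, 0, 0], "turn": 0},
    {"claw": 2, "delta_pos": [0, 0, 0], "turn": 0},
    {"claw": 2, "delta_pos": [0, 0, 0], "turn": 0},
    {"claw": 2, "delta_pos": [0, 0, 0], "turn": 0},
    {"claw": 2, "delta_pos": [0, 0, 0], "turn": 0},
  ],
)

```text
clock: 35.98
eef_pos: [632.4, 280.7, 172.2]
tcp_rot: [-3.141, -0.0, 3.14]
contact_force: [0.1, -0.4, 0.5]
opening: 0.112
grasp_force: 78.2
```

```bash
python3 -c "
from h import *
f=shot('wrist','w28');s=sense();e=s['eef_pos'];print(e,s['tcp_rot'],s['opening'],s['contact_force'])
print('tip',w2px(f,[[e[0],e[1],e[2]-82]]),'mouth',w2px(f,[[632,281.5,50]]))
V=f['img'].mean(2).astype(int)
for n in ('w27','w28'):
  V=load(n)['img'].mean(2).astype(int);print(n)
  for r in range(196,240,3): print(r,V[r,296:350:3].tolist())"
```

```text
[632.39574075 280.84888934 172.20029193] [-3.14151988e+00  1.60504235e-05  3.14046037e+00] 0.10979537389991437 [ 0.13508327 -0.09953457 -0.99982185]
tip [[320.30077517 211.38415212]] mouth [[321.06089109 196.95948682]]
w27
196 [62, 58, 59, 61, 63, 48, 44, 238, 248, 249, 249, 113, 60, 69, 72, 72, 75, 74]
199 [60, 59, 60, 58, 60, 59, 71, 246, 248, 248, 249, 164, 41, 70, 72, 72, 72, 75]
202 [60, 56, 59, 59, 60, 57, 40, 236, 247, 248, 248, 98, 37, 74, 71, 73, 71, 75]
205 [55, 56, 58, 61, 62, 60, 24, 70, 202, 216, 124, 15, 58, 69, 70, 71, 70, 75]
208 [59, 56, 56, 59, 60, 61, 50, 43, 84, 52, 21, 41, 67, 70, 68, 66, 69, 72]
211 [56, 54, 59, 56, 57, 59, 60, 72, 96, 89, 54, 67, 66, 67, 66, 68, 71, 72]
214 [55, 58, 55, 57, 57, 59, 61, 75, 95, 90, 66, 62, 65, 67, 68, 68, 68, 71]
217 [54, 54, 53, 58, 57, 59, 57, 61, 49, 69, 63, 62, 64, 65, 65, 66, 68, 71]
220 [53, 53, 52, 58, 56, 55, 44, 74, 85, 80, 55, 63, 64, 63, 64, 68, 67, 77]
223 [53, 54, 52, 55, 52, 55, 77, 36, 23, 29, 72, 64, 60, 63, 64, 68, 66, 80]
226 [54, 52, 54, 51, 53, 65, 23, 15, 18, 10, 22, 72, 62, 61, 62, 63, 63, 89]
229 [54, 51, 
[... 805 characters left out ...]
, 76, 77, 74, 80, 84, 81, 83, 80]
217 [81, 78, 77, 78, 79, 81, 78, 67, 36, 60, 79, 81, 81, 82, 82, 82, 84, 82]
220 [73, 77, 75, 73, 79, 77, 52, 63, 74, 65, 54, 76, 77, 80, 82, 80, 80, 79]
223 [81, 81, 79, 80, 79, 75, 61, 27, 16, 26, 60, 76, 79, 79, 79, 78, 78, 80]
226 [159, 154, 157, 155, 154, 136, 17, 12, 3, 15, 15, 97, 135, 131, 133, 129, 128, 124]
229 [161, 160, 159, 160, 161, 129, 6, 17, 13, 12, 11, 95, 160, 161, 159, 162, 160, 159]
232 [161, 161, 161, 161, 161, 107, 7, 14, 8, 10, 18, 75, 157, 158, 158, 159, 158, 159]
235 [168, 167, 169, 167, 167, 95, 8, 16, 12, 8, 6, 60, 170, 170, 172, 178, 179, 178]
238 [161, 150, 146, 148, 148, 80, 12, 10, 20, 12, 13, 42, 153, 156, 156, 158, 175, 179]
```

Request:
step_arm(
  motion=[
    {"claw": 2, "delta_pos": [-0.2, 0.9, 0], "turn": 0},
    {"claw": 2, "delta_pos": [0, 0, 15], "turn": 0},
    {"claw": 2, "delta_pos": [0, 0, 15], "turn": 0},
    {"claw": 2, "delta_pos": [0, 0, 10], "turn": 0},
    {"claw": 2, "delta_pos": [0, 0, 8], "turn": 0},
    {"claw": 2, "delta_pos": [0, 0, 0], "turn": 0},
    {"claw": 2, "delta_pos": [0, 0, 0], "turn": 0},
  ],
)

```text
clock: 36.62
eef_pos: [632.3, 282.7, 123.8]
tcp_rot: [-3.141, -0.001, -3.141]
contact_force: [-0.0, 0.5, 0.2]
opening: 0.113
grasp_force: 78.2
```

Request:
step_arm(
  motion=[
    {"claw": 2, "delta_pos": [0, 0, 8], "turn": 0},
    {"claw": 2, "delta_pos": [0, 0, 8], "turn": 0},
    {"claw": 2, "delta_pos": [0, 0, 8], "turn": 0},
    {"claw": 2, "delta_pos": [0, 0, 8], "turn": 0},
    {"claw": 2, "delta_pos": [0, 0, 2], "turn": 0},
    {"claw": 2, "delta_pos": [0, 0, 0], "turn": 0},
    {"claw": 2, "delta_pos": [0, 0, 0], "turn": 0},
  ],
)

```text
clock: 37.2
eef_pos: [632.4, 282.8, 89.9]
tcp_rot: [-3.141, -0.0, -3.141]
contact_force: [-0.0, -0.4, 0.4]
opening: 0.111
grasp_force: 78.3
```

Inserted without contact force. Lowering the last bit, releasing and withdrawing straight up.

Request:
step_arm(
  motion=[
    {"claw": 2, "delta_pos": [0, -0.5, 1.5], "turn": 0},
    {"claw": 2, "delta_pos": [0, 0, 0], "turn": 0},
    {"claw": 16, "delta_pos": [0, 0, 0], "turn": 0},
    {"claw": 30, "delta_pos": [0, 0, 0], "turn": 0},
    {"claw": 50, "delta_pos": [0, 0, 0], "turn": 0},
    {"claw": 50, "delta_pos": [0, 0, 0], "turn": 0},
    {"claw": 50, "delta_pos": [0, 0, 0], "turn": 0},
    {"claw": 50, "delta_pos": [0, 0, -10], "turn": 0},
  ],
)

```text
clock: 37.87
eef_pos: [631.2, 281.8, 97.0]
tcp_rot: [-3.14, -0.003, -3.141]
contact_force: [-1.3, -0.2, 0.8]
opening: 0.586
grasp_force: 0.0
```

Request:
step_arm(
  motion=[
    {"claw": 50, "delta_pos": [0, 0, -30], "turn": 0},
    {"claw": 50, "delta_pos": [0, 0, -35], "turn": 0},
    {"claw": 50, "delta_pos": [0, 0, -40], "turn": 0},
    {"claw": 50, "delta_pos": [0, 0, -40], "turn": 0},
    {"claw": 50, "delta_pos": [40, -10, 0], "turn": 0},
    {"claw": 50, "delta_pos": [41, -13, 0], "turn": 0},
    {"claw": 50, "delta_pos": [0, 0, 0], "turn": 0},
    {"claw": 50, "delta_pos": [0, 0, 0], "turn": 0},
  ],
)

```text
clock: 38.53
eef_pos: [550.6, 259.0, 244.4]
tcp_rot: [-3.141, -0.001, -3.141]
contact_force: [0.7, 1.1, 0.4]
opening: 0.587
grasp_force: 0.0
```

```bash
python3 -c "
from h import *
f=shot('wrist','w29');s=sense();e=s['eef_pos'];print(e,s['tcp_rot'],s['opening'],s['contact_force'],s['clock'])
print('exp',w2px(f,[[630.5,282,50],[631.3,281.2,136]]).round(1))
V=f['img'].mean(2).astype(int)
for r in range(236,300,5): print(r,np.where(V[r,315:370]<55)[0][[0,-1]]+315 if (V[r,315:370]<55).any() else None)
a=load('scene2')['img'].astype(int);b=shot('scene','scene3')['img'].astype(int)
d=(np.abs(a-b).max(2)>60).astype(np.uint8);n,l,st,c=cv2.connectedComponentsWithStats(d);print([x.tolist() for x in st[1:] if x[4]>15])
a=load('top2')['img'].astype(int);b=shot('top','top3')['img'].astype(int)
d=(np.abs(a-b).max(2)>60).astype(np.uint8);n,l,st,c=cv2.connectedComponentsWithStats(d);print([x.tolist() for x in st[1:] if x[4]>10])"
```

```text
[552.51176887 259.75519484 244.76457557] [ 3.14099415e+00  1.39826215e-03 -3.14107368e+00] 0.5827263572056658 [1.06245035 1.11214537 0.10606555] 38.5833
exp [[338.6 243. ]
 [343.  281.7]]
236 [318 332]
241 [325 342]
246 [333 369]
251 [335 369]
256 [335 369]
261 [336 369]
266 [337 369]
271 [337 369]
276 [338 369]
281 [338 369]
286 [341 344]
291 None
296 None
[[421, 138, 2, 15, 16], [432, 154, 13, 26, 85], [427, 158, 3, 15, 24], [473, 158, 3, 11, 22], [476, 165, 16, 17, 51], [456, 169, 7, 25, 57], [463, 181, 10, 13, 42]]
[[118, 105, 7, 9, 19], [46, 137, 8, 69, 91], [50, 139, 6, 18, 37], [90, 188, 13, 10, 31], [193, 194, 9, 7, 30], [162, 197, 25, 7, 44], [51, 233, 42, 23, 95], [58, 247, 57, 22, 90], [55, 259, 48, 33, 103], [160, 267, 13, 16, 27], [26, 375, 10, 7, 21]]
```

```bash
python3 -c "
from rig import *
print(sign_off())"
```

```text
the job is handed in; nothing more can be done
None
```

All three cells in the trays are in the charger (bays 0, 1 and 3), level with nubs under the lip. The start button then went fully down (20.8 N at the stop), and the stylus stands tip down in its stand again; I handed in at 38.6 s, and `sign_off()` gave no verdict.

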